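Gauge and sort column sleeves at the chromatography bench

ROBOT

A 7-joint arm with a two-finger parallel gripper is mounted at the origin on the work surface. World frame = base frame: x ahead of the robot, y to its left, z up, the work surface at z = 0. Lengths are in m, angles in degrees, forces in N, time in s.
With the tool pointing down it reaches from about 0.425 to 0.95 m from the base axis. Payload 4.7 kg.
Tool frame: the origin (TCP) lies at the very end of the fingers, on their centre line; the grasp point (between the pads) lies 19 mm behind it (manip.pinch_z is the distance from the TCP to the grasp point, in m); z points along the fingers, y is the line along which they close (so a half turn about z gives the same grasp; the last joint's range is limited). The gripper opens to 87 mm and grips with 3 to 60 N. Pads are 19 mm wide; open, the fingers measure 117 mm over their backs; the gripper's body (75 mm by 190 mm) begins 51 mm behind the grasp point.
Start: joints at [72.141, 26.849, -2.785, 87.806, 1.381, 65.374, -4.715], TCP at [0.188, -0.648, 0.223] pointing down, gripper open.
Joint ranges: [-148.3, 148.3], [-19.14, 114.17], [-79.39, 73.82], [5.75, 140.21], [-59.74, 239.74], [12.07, 113.84], [-152.46, 152.46]. Speed limits (degrees/s): [147.25, 147.25, 180, 180, 180, 180, 180].

INTERFACE

Orientations are given as a 3x3 rotation matrix whose columns are the frame's x, y, z axes.
In Python, from cell import telemetry, vision, manip gives the robot as it stands.
- The arm moves only by the tool send_rows, never from a script. Its argument "plan" is a list of rows, each an object with "slide": the shift along the tool's x, y, z in units of 50 mm (1.0 is 50 mm), a list of three; "yaw": the turn about the tool's z in units of pi rad (1.0 is pi rad). A call has 1 to 20 rows; each row shifts and turns the commanded pose from where the row before left it, along the tool's axes as they then stand; what a row does not reach is not made up. A row lasts 1/8 s, in which the tool goes at most 62.5 mm and 10.7 degrees, less where a joint would pass 70% of its speed; a pose out of reach is approached as far as the arm can. A call with a number of a shift or a turn outside -1 to 1 is refused whole. A call with a gripper value outside its range is refused whole. "claw" is the opening, from -1 (shut) to 1 (fully open), set as the call begins (left out, the last holds). The fingers move at their own pace and stop on an object; the grip force is fixed at half the most. Time passes only in rows, so rows that do not move let the fingers close. It gives the time, the measured TCP pose, the force, the opening and the grip force at its end, in the units of the state.
- telemetry.state(): the state, without advancing time (a new reading comes with each control period).
- vision.read_camera(name): name is "side" or "top" or "wrist"; returns a dict with "img" (420x560x3 uint8, blue, green, red), "fx", "fy", "cx", "cy" (pixels), "R" (3x3) and "t" (3): a world point X has camera coordinates R X + t. Camera axes: x right, y down, z forward; pixel columns grow to the right and rows downward; lengths in m; the calibration is good to about 2 mm. A picture is of the moment at which its call begins. There is no depth.
- manip.finish_job(): hands the job in; it is judged then, once.
The state is a dict: "t": time; "joint_pos": joint angles; "joint_vel": joint speeds; "joint_torque": joint torques, N m; "eef_pos": TCP position; "orientation": TCP orientation; "ft_force": force on the tool from outside, world axes, zero at the start; "moment": the same for the moment, N m; "finger_gap": finger opening in m; "grasp_force": force on a finger pad.
Only numpy, scipy, OpenCV 4.12 (cv2) and the standard library are available. Lean on these libraries where they do the work, as an engineer would, in place of code of your own. Each camera call takes 0.05 s, during which the arm holds its last target. There are 200 camera calls.

TASK

First sweep the black chips off the steel pad into its trough with the scraper block, not with the fingers, then press the gauge pin down fully home; stand the scraper upright on the bench again, clear of pad, tray and gauge. Then take the sleeves one by one from the robot's left to its right and slide each down the gauge pin as far as it will go, without forcing: stand those that go right down onto the base upright on the pad, and put those that stop on the pin's shoulder in the grey reject tray. Leave the other things on the bench where they are.

Things in the scene. Friction and masses are not known exactly. Their poses are not given: they have to be found in the camera images.
- pad: Fixed stainless pad, flat top 160 (local x) x 150 mm (local y), 12 mm above the bench, with curbs along both y sides (18 mm high, 140 mm apart, running on along the trough). At its +x edge lies a lower trough: local x 80 to 146 mm, floor 5 mm above the bench, far lip 24 mm high. Origin: on the bench under the centre of the flat top; z up.
- reject_tray: Fixed shallow grey plastic reject tray, outside 200 mm (local x) by 160 mm (local y), 28 mm high, walls and floor 5 mm thick, open on top. Origin: centre of its underside.
- gauge: Fixed dark steel base 100 x 100 x 20 mm with a vertical gauge pin at its centre. Origin: centre of its underside. Heights over the bench, pin home: base top 20; pin 26.6 mm thick up to a square shoulder at 55; above it a slim lead 20 mm thick, tip at 88 mm, tapered over the last 8. A full-size sleeve slides down onto the base; an undersize one stops on the shoulder, 35 mm higher.
- gauge_pin (a joint): How far the gauge pin stands proud of its home position, m: 0 is fully home, up to 0.013. It slides in the base with a stiff friction of about 7 N and stays where it is left.
- pin_tip (a point): Centre of the gauge pin's flat tip (10 mm across); 88 mm above the bench when the pin is home, higher by the joint's value when it is proud.
- scraper: Loose scraper block: black rubber foot 46 (local x) x 116 mm (local y), 18 mm high; on it a white grip bar 22 mm thick (local x), 80 mm long (local y), from 18 to 60 mm above the underside. 160 g. Stands on the bench. Origin: centre of the foot's underside; z up.
- mat: Fixed thin black rubber mat, 110 (local x) x 390 mm (local y), 2 mm thick, on which the sleeves stand at the start. Origin: centre of its underside.
- chip_1: Loose chip of hard black plastic, about 30 x 22 x 9 mm with a 4 mm high stub on top, lying on the pad at the start. Origin: centre of its underside.
- chip_2: Loose chip of hard black plastic, about 30 x 22 x 9 mm with a 4 mm high stub on top, lying on the pad at the start. Origin: centre of its underside.
- chip_3: Loose chip of hard black plastic, about 30 x 22 x 9 mm with a 4 mm high stub on top, lying on the pad at the start. Origin: centre of its underside.
- sleeve_1: Aluminium tube 44 mm outside, 65 mm long, 130 g, upright, at the first of six places in a row counted from the robot's left (+y). None if absent. All look alike outside; the bore is 31 mm (full size) or 23.4 mm (undersize), which the gauge must tell. Origin: centre of the lower end face; z along the tube.
- sleeve_2p: Aluminium tube 44 mm outside, 65 mm long, 130 g, upright, at the second of six places in a row counted from the robot's left (+y). None if absent (one of p and q is there). All look alike outside; the bore is 31 mm (full size) or 23.4 mm (undersize), which the gauge must tell. Origin: centre of the lower end face; z along the tube.
- sleeve_2q: Aluminium tube 44 mm outside, 65 mm long, 130 g, upright, at the second of six places in a row counted from the robot's left (+y). None if absent (one of p and q is there). All look alike outside; the bore is 31 mm (full size) or 23.4 mm (undersize), which the gauge must tell. Origin: centre of the lower end face; z along the tube.
- sleeve_3: Aluminium tube 44 mm outside, 65 mm long, 130 g, upright, at the third of six places in a row counted from the robot's left (+y). None if absent. All look alike outside; the bore is 31 mm (full size) or 23.4 mm (undersize), which the gauge must tell. Origin: centre of the lower end face; z along the tube.
- sleeve_4: Aluminium tube 44 mm outside, 65 mm long, 130 g, upright, at the fourth of six places in a row counted from the robot's left (+y). None if absent. All look alike outside; the bore is 31 mm (full size) or 23.4 mm (undersize), which the gauge must tell. Origin: centre of the lower end face; z along the tube.
- sleeve_5p: Aluminium tube 44 mm outside, 65 mm long, 130 g, upright, at the fifth of six places in a row counted from the robot's left (+y). None if absent (one of p and q is there). All look alike outside; the bore is 31 mm (full size) or 23.4 mm (undersize), which the gauge must tell. Origin: centre of the lower end face; z along the tube.
- sleeve_5q: Aluminium tube 44 mm outside, 65 mm long, 130 g, upright, at the fifth of six places in a row counted from the robot's left (+y). None if absent (one of p and q is there). All look alike outside; the bore is 31 mm (full size) or 23.4 mm (undersize), which the gauge must tell. Origin: centre of the lower end face; z along the tube.
- sleeve_6: Aluminium tube 44 mm outside, 65 mm long, 130 g, upright, at the sixth of six places in a row counted from the robot's left (+y). None if absent. All look alike outside; the bore is 31 mm (full size) or 23.4 mm (undersize), which the gauge must tell. Origin: centre of the lower end face; z along the tube.
- mouse: Black computer mouse about 80 x 60 x 33 mm; a bystander, to be left alone. Origin: on its underside, under the thick end.
- jar: Small glass jar with blue cap, 52 mm across, 70 mm high; a bystander, to be left alone. Origin: centre of its underside.
- amber_bottle: Amber bottle with white cap, 60 mm across, 110 mm high; a bystander, to be left alone. Origin: centre of its underside.
- bottle_cap: Orange bottle cap, 46 mm across, 22 mm high; a bystander, to be left alone. Origin: centre of its underside.
- spanner: Steel spanner 150 mm long; a bystander, to be left alone. Origin: centre of its underside.

How it is judged:
By the outcome, as a careful person would: the job done as asked, in the order asked, and still so for the second after the job is handed in, with the robot touching nothing.
Of sleeve_2p, sleeve_2q only 1 to 1 are there at a start; the rules pass over those that are not, and their reading is None.
Of sleeve_5p, sleeve_5q only 1 to 1 are there at a start; the rules pass over those that are not, and their reading is None.
Of sleeve_1, sleeve_3, sleeve_4, sleeve_6 only 1 to 2 are there at a start; the rules pass over those that are not, and their reading is None.
At some moment in a run one of chip_1, chip_2, chip_3, scraper may be knocked a few centimetres aside while the robot is not near it.
It also fails if it takes over 210 s, if anything falls off the work surface, if the arm or the gripper's body presses on something with over 40 N, if the wrist force passes 120 N, or if a joint passes its speed limit or range.

## Working session

There is one attempt and no reset: what is moved stays moved. The work goes in short steps, Python scripts to look and compute and a tool call to move; the robot and the scene stay as the last step left them, time stands still between calls to the robot, and variables do not carry over. Pictures are saved under pics/ and viewed, at most 14 in all, crops included, and the job is handed in when it is done.

Besides the shell and the picture viewer there is one more tool, called as name(argument=value, ...), one argument or row to a line, values as JSON. send_rows: Moves the arm, as the interface text tells. Its arguments: {"type":"object","properties":{"plan":{"type":"array","items":{"type":"object","properties":{"slide":{"type":"array","items":{"type":"number"}},"yaw":{"type":"number"}}}},"claw":{"type":"number"}},"required":["plan"]}

```bash
ls; mkdir -p pics
cat > h.py <<'E'
from cell import telemetry, vision, manip
import numpy as np, cv2
def cam(n,save=None):
    c=vision.read_camera(n)
    if save: cv2.imwrite('pics/'+save+'.png',c['img'])
    return c
def ray(c,u,v,z):
    R=np.array(c['R']);t=np.array(c['t'])
    d=R.T@np.array([(u-c['cx'])/c['fx'],(v-c['cy'])/c['fy'],1]);o=-R.T@t
    return o+d*(z-o[2])/d[2]
def proj(c,X):
    p=np.array(c['R'])@np.array(X)+np.array(c['t']);return c['fx']*p[0]/p[2]+c['cx'],c['fy']*p[1]/p[2]+c['cy']
E
python3 - <<'E'
from h import *
for n in ('top','side','wrist'):
    c=cam(n,n+'0'); print(n,c['fx'],-np.array(c['R']).T@c['t'],np.round(c['R'],3).tolist())
s=telemetry.state();print(s)
E
```

```text
pics
top 540.944862265026 [0.45847729 0.01125005 1.26630146] [[-0.001, -1.0, 0.007], [-0.997, 0.001, -0.074], [0.074, -0.007, -0.997]]
side 437.5074355831209 [0.44004514 0.74661557 0.88740135] [[-0.99, -0.143, -0.005], [-0.102, 0.728, -0.678], [0.1, -0.671, -0.735]]
wrist 320.1395202603009 [ 0.25558382 -0.62725827  0.38369892] [[0.28, -0.96, -0.002], [-0.926, -0.27, 0.262], [-0.252, -0.071, -0.965]]
{'t': 0.15, 'joint_pos': array([72.14079504, 26.88909374, -2.7848349 , 87.85714447,  1.38096374,
       65.37550073, -4.71639908]), 'joint_vel': array([-0.01975605, -0.11184428, -0.01956075, -0.11772354,  0.03256747,
        0.06189628, -0.02046228]), 'joint_torque': array([ 4.94270407e-04, -5.08425808e+01, -8.07707640e-02, -2.36416894e+01,
       -6.13232749e-02,  3.57276108e-02,  1.11074985e-04]), 'eef_pos': array([ 0.18825206, -0.64774415,  0.2217186 ]), 'orientation': array([[ 9.60272316e-01,  2.79064250e-01, -4.73552466e-04],
       [ 2.79064648e-01, -9.60271200e-01,  1.46457789e-03],
       [-4.60274639e-05, -1.53854536e-03, -9.99998815e-01]]), 'ft_force': array([-0.07219326,  0.49378835,  0.27264326]), 'moment': array([-0.00258336, -0.00716082,  0.05127178]), 'grasp_force': 0.0, 'finger_gap': 0.08727459519080803}
```

View pics/top0.png

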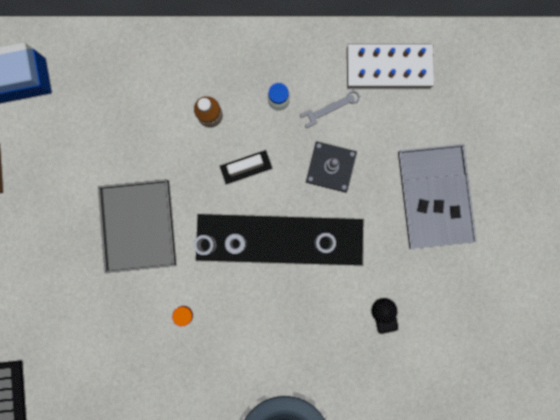

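View pics/side0.png

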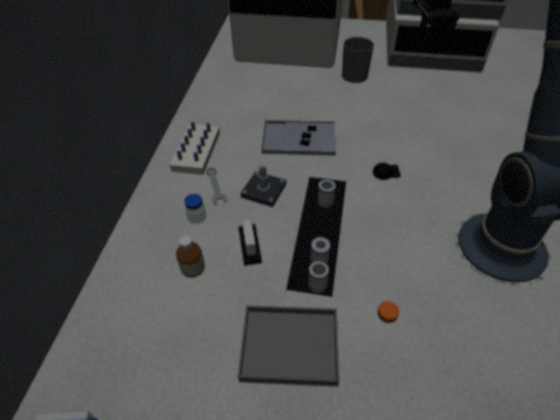

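The top view (up = +x, left = +y) shows three sleeves on the mat at (204,245), (235,243) and (326,243). The gauge is at (331,167), the scraper at (246,167), the tray at (137,226), and the pad with three chips at (436,197), its trough towards the top. The side view agrees.

Run:
```python
from h import *
c=cam('top'); im=c['img']; g=cv2.cvtColor(im,cv2.COLOR_BGR2GRAY)
def blobs(m,z,amin,roi=None,name=''):
    k=np.zeros_like(m)
    x0,y0,x1,y1=roi; k[y0:y1,x0:x1]=m[y0:y1,x0:x1]
    for q in cv2.findContours(k,cv2.RETR_EXTERNAL,cv2.CHAIN_APPROX_NONE)[0]:
        if cv2.contourArea(q)<amin: continue
        r=cv2.minAreaRect(q); b=cv2.boxPoints(r)
        W=np.array([ray(c,*p,z)[:2] for p in b]); e1=W[1]-W[0]; e2=W[2]-W[1]
        print(name,np.round(r[0],1),'W',np.round(W.mean(0),4),'len',np.round([np.hypot(*e1),np.hypot(*e2)],4),'ang',np.round(np.degrees([np.arctan2(e1[1],e1[0]),np.arctan2(e2[1],e2[0])]),1))
dark=((g<60)*255).astype(np.uint8)
blobs(dark,0.018,200,(210,140,285,195),'foot')
blobs(((g>190)*255).astype(np.uint8),0.06,50,(215,145,280,190),'grip')
blobs(((g<100)*255).astype(np.uint8),0.02,400,(295,130,365,200),'gauge')
blobs(dark,0.002,400,(185,205,375,275),'mat')
blobs(((g<70)*255).astype(np.uint8),0.021,30,(405,190,470,230),'chip')
blobs(((g<130)*255).astype(np.uint8),0.028,1000,(90,170,185,280),'tray')
hsv=cv2.cvtColor(im,cv2.COLOR_BGR2HSV)
print('px',im[190,440],im[225,137],im[300,300],im[160,440], im[196,404:414].tolist())
bl=(((hsv[...,1]>18)&(g<190))*255).astype(np.uint8)
blobs(bl,0.018,1000,(385,135,490,260),'pad')
m=((g>130)*255).astype(np.uint8)
for r in ((190,232,219,258),(221,230,250,256),(310,229,340,257)): blobs(m,0.065,60,r,'sleeve')
big=cv2.resize(im[130:260,290:485],None,fx=4,fy=4,interpolation=cv2.INTER_CUBIC); cv2.imwrite('pics/crop1.png',big)
```

```text
foot [245.6 166.9] W [0.6329 0.0896] len [0.1104 0.0426] ang [ -70.9 -161.2]
grip [244.4 163.7] W [0.6342 0.0897] len [0.0731 0.0151] ang [ -71.4 -161.6]
gauge [330.8 166.7] W [ 0.6331 -0.1083] len [0.099  0.0982] ang [ -14.2 -104.2]
mat [279.2 239.3] W [0.465  0.0116] len [0.1047 0.3864] ang [ -1.1 -91.8]
chip [454.5 211.5] W [ 0.5284 -0.3934] len [0.0209 0.0255] ang [-90.  178.6]
chip [438.5 206. ] W [ 0.5412 -0.3566] len [0.0209 0.0278] ang [-90.  178.7]
chip [422.4 205.7] W [ 0.5419 -0.3193] len [0.0275 0.0205] ang [-10.5 -99.5]
tray [136.5 225.6] W [0.4969 0.3375] len [0.1661 0.2008] ang [ -85.1 -174.3]
px [147 136 132] [116 117 115] [168 174 173] [149 139 135] [[110, 104, 102], [144, 133, 130], [152, 141, 137], [147, 138, 134], [149, 138, 136], [146, 136, 133], [148, 137, 134], [149, 138, 133], [151, 140, 136], [149, 138, 135]]
pad [436.7 196. ] W [ 0.5653 -0.3538] len [0.1535 0.2283] ang [ -82.9 -174.5]
sleeve [201.  244.5] W [0.4534 0.1846] len [0.0487 0.0551] ang [ -90.1 -179.5]
sleeve [235.  243.5] W [0.4555 0.1095] len [0.0399 0.0375] ang [ -90.1 -179.8]
sleeve [326.  242.5] W [ 0.4574 -0.092 ] len [0.04   0.0376] ang [-90.1 179.5]
```

View pics/crop1.png

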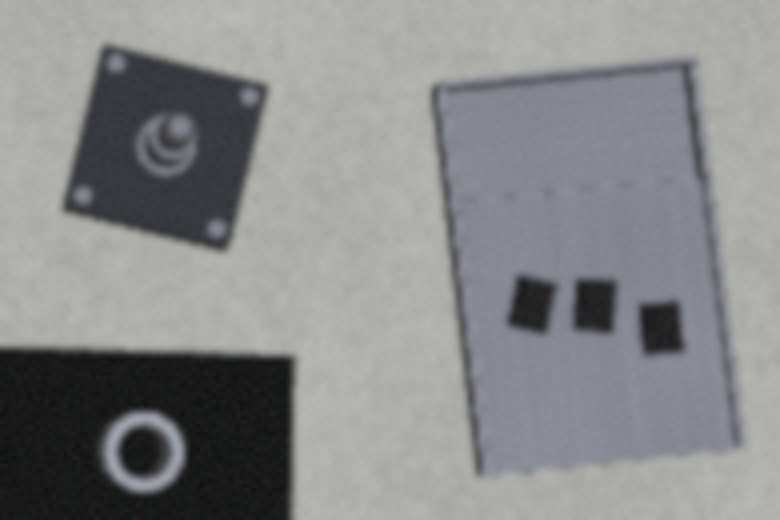

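The crop shows the gauge square (corners ~105,45 / 265,85 / 230,248 / 65,210) and the three chips mid-pad at crop (532,304), (595,305) and (661,327). The trough is at the top, with the pad yawed about +6°. Sizes match, so I'll move towards the scraper.

send_rows(
  plan=[
    {"yaw": -0.0573},
    {"yaw": -0.0573},
    {"yaw": -0.0573},
    {"yaw": -0.0573},
    {"yaw": -0.0573},
    {"yaw": -0.0573},
    {"yaw": -0.0573},
    {"yaw": -0.0573},
    {"yaw": -0.0573},
    {"slide": [0.79,0.94,0.03]},
    {"slide": [0.79,0.94,0.03]},
    {"slide": [0.79,0.94,0.03]},
    {"slide": [0.79,0.94,0.03]},
    {"slide": [0.79,0.94,0.03]},
    {"slide": [0.79,0.94,0.03]},
    {"slide": [0.79,0.94,0.03]},
    {"slide": [0.79,0.94,0.03]},
    {"slide": [0.79,0.94,0.03]},
    {"slide": [0.79,0.94,0.03]},
  ],
  claw=1,
)

```text
invalid input at $.plan[0]: expected keys slide, yaw
```

```bash
cat >> h.py <<'E'
def rel(x,y,z,ang=None):
    "what remains to target: yaw units, then slide units (after that yaw)"
    s=telemetry.state(); R=np.array(s['orientation']); p=np.array(s['eef_pos'])
    a=np.degrees(np.arctan2(R[1,1],R[0,1])); da=0 if ang is None else (ang-a+90)%180-90
    k=np.radians(da); Rz=np.array([[np.cos(k),-np.sin(k),0],[np.sin(k),np.cos(k),0],[0,0,1]])
    sl=(Rz@R).T@(np.array([x,y,z])-p)/0.05
    print('t',round(s['t'],2),'pos',np.round(p,4),'ang',round(a,2),'F',np.round(s['ft_force'],1),'gap',round(s['finger_gap'],4),'grip',round(s['grasp_force'],1),'j7',round(s['joint_pos'][6]))
    print('   yaw',round(-da/180,4),'slide',np.round(sl,3),'norm',round(np.linalg.norm(sl),2))
E
python3 - <<'E'
from h import *
rel(0.633,0.0895,0.20,19)
c=cam('side')
# bottle: cap top via top image
c=cam('top')
im=c['img'][90:130,185:230]; g=im.min(2); m=(g>150).astype(np.uint8)
ys,xs=np.nonzero(cv2.morphologyEx(m,cv2.MORPH_OPEN,np.ones((2,2)))) 
print(np.median(xs)+185,np.median(ys)+90, ray(c,204,104,.11))
E
```

```text
t 0.2 pos [ 0.1883 -0.6478  0.2219] ang -73.8 F [-0.1  0.9 -0.3] gap 0.087 grip 0.0 j7 -5
   yaw 0.4844 slide [-11.047 -13.211   0.454] norm 17.23
202.0 105.0 [0.75751156 0.17468169 0.11      ]
```

send_rows(
  plan=[
    {"slide": [0,0,0],"yaw": -0.0573},
    {"slide": [0,0,0],"yaw": -0.0573},
    {"slide": [0,0,0],"yaw": -0.0573},
    {"slide": [0,0,0],"yaw": -0.0573},
    {"slide": [0,0,0],"yaw": -0.0573},
    {"slide": [0,0,0],"yaw": -0.0573},
    {"slide": [0,0,0],"yaw": -0.0573},
    {"slide": [0,0,0],"yaw": -0.0573},
    {"slide": [0,0,0],"yaw": -0.0573},
    {"slide": [0.79,0.94,0.03],"yaw": 0},
    {"slide": [0.79,0.94,0.03],"yaw": 0},
    {"slide": [0.79,0.94,0.03],"yaw": 0},
    {"slide": [0.79,0.94,0.03],"yaw": 0},
    {"slide": [0.79,0.94,0.03],"yaw": 0},
    {"slide": [0.79,0.94,0.03],"yaw": 0},
    {"slide": [0.79,0.94,0.03],"yaw": 0},
    {"slide": [0.79,0.94,0.03],"yaw": 0},
    {"slide": [0.79,0.94,0.03],"yaw": 0},
    {"slide": [0.79,0.94,0.03],"yaw": 0},
  ],
  claw=1,
)

```text
t: 2.68
eef_pos: [0.5047, -0.1201, 0.2078]
orientation: [[-0.325, 0.946, 0.001], [0.946, 0.325, -0.001], [-0.001, 0.0, -1.0]]
ft_force: [0.4, -0.2, 0.8]
finger_gap: 0.087
grasp_force: 0.0
```

Run:
```python
from h import *
rel(0.633,0.0895,0.20,19)
c=cam('wrist','w1'); print(proj(c,[.633,.0895,.06]))
```

```text
t 2.67 pos [ 0.5047 -0.1201  0.2078] ang 18.99 F [ 0.4 -0.2  0.8] gap 0.087 grip 0.0 j7 16
   yaw -0.0001 slide [3.129 3.791 0.155] norm 4.92
(np.float64(498.72402638789447), np.float64(22.09945398365113))
```

send_rows(
  plan=[
    {"slide": [0.78,0.95,0.04],"yaw": 0},
    {"slide": [0.78,0.95,0.04],"yaw": 0},
    {"slide": [0.78,0.95,0.04],"yaw": 0},
    {"slide": [0.78,0.95,0.04],"yaw": 0},
    {"slide": [0,0,0],"yaw": 0},
  ],
)

```text
t: 3.35
eef_pos: [0.6332, 0.0944, 0.1993]
orientation: [[-0.334, 0.943, 0.0], [0.943, 0.334, 0.004], [0.004, 0.002, -1.0]]
ft_force: [-0.9, 0.2, 0.5]
finger_gap: 0.0866
grasp_force: 0.0
```

```bash
cat >> h.py <<'E'
def rects(c,m,z,amin,roi=None):
    k=np.zeros(m.shape,np.uint8); x0,y0,x1,y1=roi or (0,0,560,420); k[y0:y1,x0:x1]=m[y0:y1,x0:x1]*255
    out=[]
    for q in cv2.findContours(k,cv2.RETR_EXTERNAL,cv2.CHAIN_APPROX_NONE)[0]:
        if cv2.contourArea(q)<amin: continue
        W=np.array([ray(c,*p[0],z)[:2]*1000 for p in q],np.float32)
        r=cv2.minAreaRect(W); print(np.round(q.mean((0,1))),'rect',np.round(r[0],1),np.round(r[1],1),round(r[2],1)); out.append((q,W,r))
    return out
E
python3 - <<'E'
from h import *
rel(0.633,0.0895,0.05,19)
c=cam('wrist','w2'); g=cv2.cvtColor(c['img'],cv2.COLOR_BGR2GRAY)
print('grip');rects(c,g>195,.06,800)
print('foot');rects(c,g<45,.018,2000)
E
```

```text
t 3.35 pos [0.6332 0.0944 0.1993] ang 19.51 F [-0.9  0.2  0.5] gap 0.0866 grip 0.0 j7 -9
   yaw 0.0028 slide [-0.104 -0.041  2.986] norm 2.99
grip
[310. 313.] rect [703.  -12.9] [140.8  31.5] 19.5
[379. 100.] rect [679.7 164.2] [425.7 242.4] 19.6
[ 44. 106.] rect [413.9  82.1] [ 89.1 224.9] 6.9
foot
[447. 277.] rect [855.2  51.8] [269.  114.9] 18.9
[202. 287.] rect [652.5  22.7] [738.  475.6] 19.5
```

View pics/w2.png

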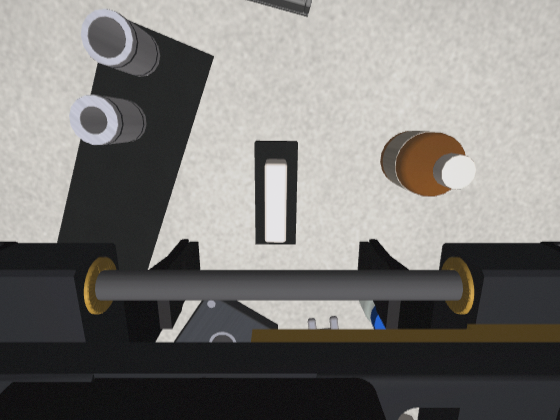

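The wrist view shows the scraper upright in the picture, foot (255–297, 141–243) and grip at (275,201). The bottle is clear to the right.

Run:
```python
from h import *
c=cam('wrist'); g=cv2.cvtColor(c['img'],cv2.COLOR_BGR2GRAY)
s=telemetry.state(); print(s['eef_pos'])
print('tcp proj',proj(c,s['eef_pos']),proj(c,[.633,.0895,.06]), -np.array(c['R']).T@c['t'])
rects(c,g>195,.06,800,(262,150,290,244))
rects(c,g<60,.018,800,(245,130,305,243))
rects(c,(g>195),.06,300,(262,150,290,244))
t=cam('top'); g=cv2.cvtColor(t['img'],cv2.COLOR_BGR2GRAY); print(g[120:190:5,245])
```

```text
[0.63243945 0.08809663 0.19903441]
tcp proj (np.float64(278.5235041093077), np.float64(263.68727796454675)) (np.float64(279.62975481683725), np.float64(201.68309197050115)) [0.60778802 0.15865029 0.36129032]
[277. 199.] rect [630.5  89.7] [19.9 76.6] 18.8
[277. 188.] rect [630.1  90.6] [ 45.  114.7] 19.0
[277. 199.] rect [630.5  89.7] [19.9 76.6] 18.8
[78 78 77 79 77 80 80 80 79 77 73 75 70 68]
```

send_rows(
  plan=[
    {"slide": [0.05,-0.01,0.8],"yaw": 0},
    {"slide": [0,0,0.8],"yaw": 0},
    {"slide": [0,0,0.8],"yaw": 0},
    {"slide": [0,0,0.5],"yaw": 0},
    {"slide": [0,0,0.4],"yaw": 0},
    {"slide": [0,0,0.14],"yaw": 0},
    {"slide": [0,0,0],"yaw": 0},
  ],
)

```text
t: 4.38
eef_pos: [0.6316, 0.0896, 0.0279]
orientation: [[-0.325, 0.946, 0.0], [0.946, 0.325, -0.0], [-0.0, 0.0, -1.0]]
ft_force: [-0.4, 0.2, 0.8]
finger_gap: 0.087
grasp_force: 0.0
```

send_rows(
  plan=[
    {"slide": [0,0,0],"yaw": 0},
    {"slide": [0,0,0],"yaw": 0},
    {"slide": [0,0,0],"yaw": 0},
    {"slide": [0,0,0],"yaw": 0},
    {"slide": [0,0,0],"yaw": 0},
    {"slide": [0,0,0],"yaw": 0},
  ],
  claw=-1,
)

```text
t: 5.12
eef_pos: [0.6313, 0.0901, 0.0275]
orientation: [[-0.326, 0.945, -0.0], [0.945, 0.326, -0.0], [-0.0, -0.0, -1.0]]
ft_force: [0.4, 0.7, 1.0]
finger_gap: 0.0355
grasp_force: 0.0
```

send_rows(
  plan=[
    {"slide": [0,0,0],"yaw": 0},
    {"slide": [0,0,0],"yaw": 0},
    {"slide": [0,0,0],"yaw": 0},
    {"slide": [0,0,0],"yaw": 0},
    {"slide": [0,0,0],"yaw": 0},
    {"slide": [0,0,-0.2],"yaw": 0},
    {"slide": [0,0,-0.5],"yaw": 0},
    {"slide": [0,0,-0.8],"yaw": 0},
    {"slide": [0,0,-0.8],"yaw": 0},
    {"slide": [0,0,-0.5],"yaw": 0},
    {"slide": [0,0,0],"yaw": 0.0375},
    {"slide": [0,0,0],"yaw": 0.0375},
  ],
)

```text
t: 6.62
eef_pos: [0.6313, 0.09, 0.1686]
orientation: [[-0.092, 0.996, 0.001], [0.996, 0.092, -0.0], [-0.0, 0.001, -1.0]]
ft_force: [0.3, 1.2, -1.5]
finger_gap: 0.0215
grasp_force: 30.0
```

Run:
```python
from h import *
rel(0.482,-0.362,0.165,6)
```

```text
t 6.62 pos [0.6313 0.09   0.1686] ang 5.31 F [ 0.3  1.2 -1.5] gap 0.0215 grip 30.0 j7 -23
   yaw -0.0038 slide [-8.679 -3.914  0.07 ] norm 9.52
```

send_rows(
  plan=[
    {"slide": [-0.96,-0.43,0],"yaw": 0},
    {"slide": [-0.96,-0.43,0],"yaw": 0},
    {"slide": [-0.96,-0.43,0],"yaw": 0},
    {"slide": [0,0,0],"yaw": 0},
  ],
)

```text
t: 7.12
eef_pos: [0.5794, -0.0657, 0.1675]
orientation: [[-0.088, 0.996, -0.002], [0.996, 0.088, -0.004], [-0.004, -0.002, -1.0]]
ft_force: [0.1, 0.6, -1.9]
finger_gap: 0.0213
grasp_force: 30.0
```

Run:
```python
from h import *
for n in range(2):
    c=cam('top'); im=c['img']; g=cv2.cvtColor(im,cv2.COLOR_BGR2GRAY); hsv=cv2.cvtColor(im,cv2.COLOR_BGR2HSV)
    r=rects(c,(hsv[...,1]>18)&(g<190),.014,1000,(385,135,490,260))
    q,W,_=r[0]
    # fit sides
    yaw=np.radians(6); o=W.mean(0); L=(W-o)@np.array([[np.cos(yaw),-np.sin(yaw)],[np.sin(yaw),np.cos(yaw)]])
    for s in (1,-1):
        k=(s*L[:,1]>60)&(abs(L[:,0])<95); p=np.polyfit(L[k,0],L[k,1],1); print('side',s,'ang',6+np.degrees(p[0]),'off',p[1])
    for s in (1,-1):
        k=(s*L[:,0]>100)&(abs(L[:,1])<60); p=np.polyfit(L[k,1],L[k,0],1); print('end',s,'ang',6-np.degrees(p[0]),p[1])
    print('o',o)
    rects(c,g<75,.021,30,(405,170,470,230))
rel(0.482,-0.362,0.165,6)
```

```text
[439. 195.] rect [ 566. -355.] [227.2 153. ] 5.9
side 1 ang 5.686546558708655 off 79.71686637061777
side -1 ang 6.299960396354678 off -67.828981137511
end 1 ang 5.919287228935519 108.94496931585581
end -1 ang 5.999252720426882 -114.71926022543727
o [ 568.81604 -359.70258]
[455. 212.] rect [ 528.4 -393.4] [21.  25.5] 89.9
[438. 206.] rect [ 541.7 -355.5] [20.9 27.3] 82.4
[423. 206.] rect [ 541.7 -319.2] [20.4 27. ] 77.5
[438. 195.] rect [ 566.  -354.8] [227.2 152.6] 5.8
side 1 ang 5.681167413701858 off 77.78571927562461
side -1 ang 6.347977584427269 off -69.66568149970819
end 1 ang 6.390909733367231 109.02145424811468
end -1 ang 5.735496390219091 -114.63302966169098
o [ 568.5709 -358.0206]
[455. 212.] rect [ 528.4 -393.5] [20.9 25.5] 90.0
[438. 206.] rect [ 541.7 -355.5] [20.9 27.3] 82.4
[423. 206.] rect [ 541.9 -319.5] [19.9 27.5] 77.6
t 7.22 pos [ 0.581  -0.0597  0.1681] ang 5.46 F [ 0.9  1.1 -2.1] gap 0.0218 grip 30.0 j7 -8
   yaw -0.003 slide [-5.807 -2.6    0.059] norm 6.36
```

send_rows(
  plan=[
    {"slide": [-0.97,-0.443,0],"yaw": -0.003},
    {"slide": [-0.97,-0.443,0],"yaw": 0},
    {"slide": [-0.97,-0.443,0],"yaw": 0},
    {"slide": [-0.97,-0.443,0],"yaw": 0},
    {"slide": [-0.97,-0.443,0],"yaw": 0},
    {"slide": [-0.97,-0.443,0],"yaw": 0},
    {"slide": [0,0,0.5],"yaw": 0},
    {"slide": [0,0,0.5],"yaw": 0},
    {"slide": [0,0,0.5],"yaw": 0},
    {"slide": [0,0,0],"yaw": 0},
    {"slide": [0,0,0],"yaw": 0},
  ],
)

```text
t: 8.6
eef_pos: [0.4808, -0.3619, 0.0937]
orientation: [[-0.108, 0.994, 0.002], [0.994, 0.108, -0.0], [-0.001, 0.002, -1.0]]
ft_force: [-0.6, 0.2, -1.8]
finger_gap: 0.0218
grasp_force: 30.0
```

Run:
```python
from h import *
rel(0.479,-0.363,0.041,6)
c=cam('side','s1'); cv2.imwrite('pics/s1c.png',cv2.resize(c['img'][70:190,230:370],None,fx=4,fy=4))
```

```text
t 8.6 pos [ 0.4808 -0.3619  0.0937] ang 6.18 F [-0.6  0.2 -1.8] gap 0.0218 grip 30.0 j7 22
   yaw 0.001 slide [-0.017 -0.041  1.053] norm 1.05
```

View pics/s1c.png

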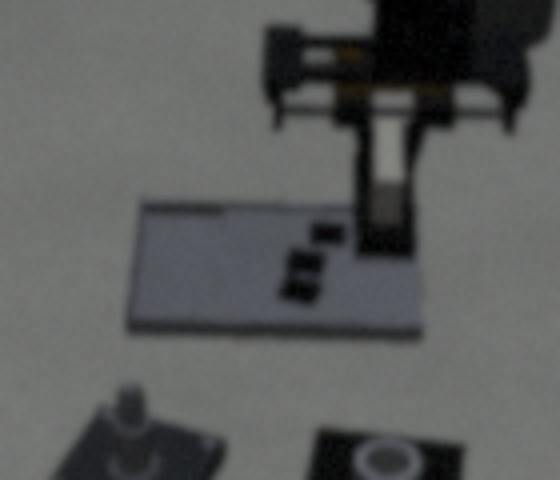

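The side crop shows the scraper hanging behind the chips over the near end of the pad, parallel to it. The lighting has dimmed. I'll lower it.

send_rows(
  plan=[
    {"slide": [-0.02,-0.04,0.4],"yaw": 0},
    {"slide": [0,0,0.4],"yaw": 0},
    {"slide": [0,0,0.2],"yaw": 0},
    {"slide": [0,0,0.05],"yaw": 0},
    {"slide": [0,0,0],"yaw": 0},
    {"slide": [0,0,0],"yaw": 0},
  ],
)

```text
t: 9.4
eef_pos: [0.4777, -0.3641, 0.0402]
orientation: [[-0.106, 0.994, 0.001], [0.994, 0.106, -0.0], [-0.001, 0.001, -1.0]]
ft_force: [0.2, 0.3, -1.5]
finger_gap: 0.0217
grasp_force: 30.0
```

Run:
```python
from h import *
rel(0.617,-0.3486,0.041,6)
```

```text
t 9.4 pos [ 0.4777 -0.3641  0.0402] ang 6.07 F [ 0.2  0.3 -1.5] gap 0.0217 grip 30.0 j7 20
   yaw 0.0004 slide [ 0.016  2.803 -0.013] norm 2.8
```

No contact load, so I'll sweep now.

send_rows(
  plan=[
    {"slide": [0,0.15,0],"yaw": 0},
    {"slide": [0,0.2,0],"yaw": 0},
    {"slide": [0,0.2,0],"yaw": 0},
    {"slide": [0,0.2,0],"yaw": 0},
    {"slide": [0,0.2,0],"yaw": 0},
    {"slide": [0,0.2,0],"yaw": 0},
    {"slide": [0,0.2,0],"yaw": 0},
    {"slide": [0,0.2,0],"yaw": 0},
    {"slide": [0,0.2,0],"yaw": 0},
    {"slide": [0,0.2,0],"yaw": 0},
    {"slide": [0,0.2,0],"yaw": 0},
    {"slide": [0,0.2,0],"yaw": 0},
    {"slide": [0,0.2,0],"yaw": 0},
    {"slide": [0,0.15,0],"yaw": 0},
    {"slide": [0,0.1,0],"yaw": 0},
    {"slide": [0,0,0],"yaw": 0},
    {"slide": [0,0,0],"yaw": 0},
  ],
)

```text
t: 11.52
eef_pos: [0.6163, -0.3492, 0.04]
orientation: [[-0.106, 0.994, -0.0], [0.994, 0.106, -0.0], [-0.0, -0.0, -1.0]]
ft_force: [-0.0, -1.0, -1.8]
finger_gap: 0.0216
grasp_force: 30.0
```

send_rows(
  plan=[
    {"slide": [0,0,-0.3],"yaw": 0},
    {"slide": [0,-0.3,-0.6],"yaw": 0},
    {"slide": [0,-0.6,-0.6],"yaw": 0},
    {"slide": [0,-0.6,-0.6],"yaw": 0},
    {"slide": [0,-0.6,-0.4],"yaw": 0},
    {"slide": [0,0,0],"yaw": 0},
  ],
)

```text
t: 12.28
eef_pos: [0.5109, -0.3622, 0.1682]
orientation: [[-0.103, 0.995, 0.002], [0.995, 0.103, -0.004], [-0.004, 0.002, -1.0]]
ft_force: [-0.1, -0.1, -2.0]
finger_gap: 0.0221
grasp_force: 30.0
```

Run:
```python
from h import *
rel(0.631,0.09,0.165,19)
c=cam('side'); t=cam('top')
a=cv2.resize(c['img'][70:190,230:370],None,fx=3,fy=3,interpolation=cv2.INTER_CUBIC); b=cv2.resize(t['img'][130:250,380:500],None,fx=3,fy=3,interpolation=cv2.INTER_CUBIC)
cv2.imwrite('pics/sw.png',cv2.convertScaleAbs(np.hstack([a,b]),alpha=1.5))
```

```text
t 12.28 pos [ 0.5109 -0.3622  0.1682] ang 5.88 F [-0.1 -0.1 -2. ] gap 0.0221 grip 30.0 j7 23
   yaw -0.0729 slide [7.77  5.216 0.04 ] norm 9.36
```

View pics/sw.png

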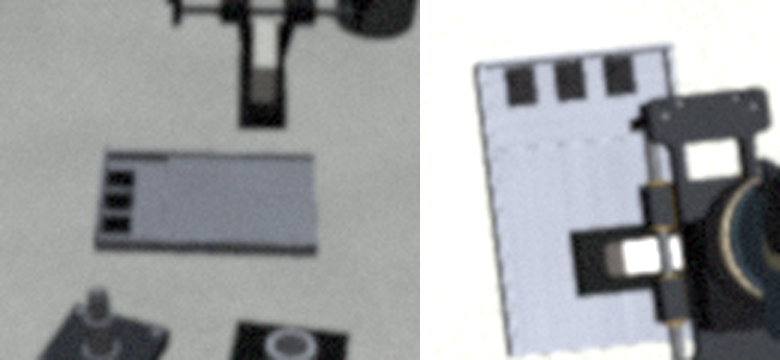

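All three chips are in the trough (side crop about (118,200), top crop row 80). I'll carry the scraper back to its original spot.

send_rows(
  plan=[
    {"slide": [0,0,0],"yaw": -0.0365},
    {"slide": [0,0,0],"yaw": -0.0365},
    {"slide": [0.971,0.652,0],"yaw": 0},
    {"slide": [0.971,0.652,0],"yaw": 0},
    {"slide": [0.971,0.652,0],"yaw": 0},
    {"slide": [0.971,0.652,0],"yaw": 0},
    {"slide": [0.971,0.652,0],"yaw": 0},
    {"slide": [0.971,0.652,0],"yaw": 0},
    {"slide": [0.971,0.652,0],"yaw": 0},
    {"slide": [0.971,0.652,0],"yaw": 0},
    {"slide": [0,0,0.6],"yaw": 0},
    {"slide": [0,0,0.8],"yaw": 0},
    {"slide": [0,0,0.7],"yaw": 0},
    {"slide": [0,0,0.4],"yaw": 0},
    {"slide": [0,0,0],"yaw": 0},
    {"slide": [0,0,0],"yaw": 0},
  ],
)

```text
t: 14.38
eef_pos: [0.6317, 0.0931, 0.0413]
orientation: [[-0.329, 0.944, 0.002], [0.944, 0.329, 0.001], [0.0, 0.002, -1.0]]
ft_force: [-0.4, 0.6, -0.7]
finger_gap: 0.0219
grasp_force: 30.0
```

Run:
```python
from h import *
rel(0.631,0.09,0.0275,19)
```

```text
t 14.38 pos [0.6317 0.0931 0.0413] ang 19.22 F [-0.4  0.6 -0.7] gap 0.0219 grip 30.0 j7 -15
   yaw 0.0012 slide [-0.054 -0.035  0.276] norm 0.28
```

send_rows(
  plan=[
    {"slide": [0,0,0.12],"yaw": 0},
    {"slide": [0,0,0.08],"yaw": 0},
    {"slide": [0,0,0.05],"yaw": 0},
    {"slide": [0,0,0.02],"yaw": 0},
    {"slide": [0,0,0],"yaw": 0},
    {"slide": [0,0,0],"yaw": 0},
  ],
)

```text
t: 15.12
eef_pos: [0.6307, 0.0922, 0.0274]
orientation: [[-0.329, 0.944, 0.0], [0.944, 0.329, -0.001], [-0.001, 0.0, -1.0]]
ft_force: [-1.5, -1.2, 6.4]
finger_gap: 0.0218
grasp_force: 30.0
```

send_rows(
  plan=[
    {"slide": [0,0,0],"yaw": 0},
    {"slide": [0,0,0],"yaw": 0},
    {"slide": [0,0,0],"yaw": 0},
    {"slide": [0,0,0],"yaw": 0},
    {"slide": [0,0,0],"yaw": 0},
    {"slide": [0,0,0],"yaw": 0},
    {"slide": [0,0,-0.4],"yaw": 0},
    {"slide": [0,0,-0.8],"yaw": 0},
    {"slide": [0,0,-0.8],"yaw": 0},
    {"slide": [0,0,-0.8],"yaw": 0},
    {"slide": [0,0,-0.6],"yaw": 0},
    {"slide": [0,0,0],"yaw": 0},
  ],
  claw=1,
)

```text
t: 16.62
eef_pos: [0.6323, 0.0933, 0.2009]
orientation: [[-0.329, 0.944, 0.007], [0.944, 0.329, 0.001], [-0.001, 0.007, -1.0]]
ft_force: [-0.1, 0.3, -0.4]
finger_gap: 0.0868
grasp_force: 0.0
```

Run:
```python
from h import *
rel(0.633,-0.178,0.20,5)
```

```text
t 16.62 pos [0.6323 0.0933 0.2009] ang 19.22 F [-0.1  0.3 -0.4] gap 0.0868 grip 0.0 j7 -9
   yaw 0.079 slide [-5.407 -0.459  0.021] norm 5.43
```

send_rows(
  plan=[
    {"slide": [0,0,0],"yaw": 0.0535},
    {"slide": [0,0,0],"yaw": 0.0535},
    {"slide": [-0.806,0,0],"yaw": 0},
    {"slide": [-0.806,0,0],"yaw": 0},
    {"slide": [-0.806,0,0],"yaw": 0},
    {"slide": [-0.806,0,0],"yaw": 0},
    {"slide": [-0.806,0,0],"yaw": 0},
    {"slide": [0,0,0],"yaw": 0},
    {"slide": [0,0,0],"yaw": 0},
  ],
)

```text
t: 17.75
eef_pos: [0.6299, -0.1084, 0.1961]
orientation: [[0.0, 1.0, -0.001], [1.0, -0.0, 0.001], [0.001, -0.001, -1.0]]
ft_force: [0.5, 0.8, 0.4]
finger_gap: 0.0865
grasp_force: 0.0
```

Run:
```python
from h import *
rel(0.633,-0.1083,0.20,0)
c=cam('wrist','w3'); print(proj(c,telemetry.state()['eef_pos']),proj(c,[.633,-.1083,.02]),proj(c,[.633,-.1083,.09]))
```

```text
t 17.75 pos [ 0.6299 -0.1084  0.1961] ang -0.02 F [0.5 0.8 0.4] gap 0.0865 grip 0.0 j7 -8
   yaw -0.0001 slide [ 0.001  0.061 -0.079] norm 0.1
(np.float64(281.386167023979), np.float64(257.8650538554125)) (np.float64(282.88220158529106), np.float64(191.93736604163468)) (np.float64(283.8263075107358), np.float64(208.76473584795474))
```

View pics/w3.png

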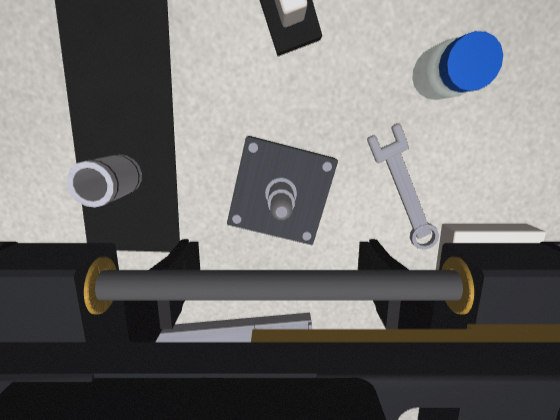

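The wrist view shows the gauge base (corners ~(248,136), (337,158), (313,243), (228,224)) with the pin tip near (281,210).

Run:
```python
from h import *
c=cam('wrist'); im=c['img']; g=cv2.cvtColor(im,cv2.COLOR_BGR2GRAY)
roi=(210,125,350,244)
r=rects(c,cv2.morphologyEx((g<95).astype(np.uint8),cv2.MORPH_CLOSE,np.ones((9,9)))>0,.02,2000,roi)
print(ray(c,281,210,.095),ray(c,281,210,.101))
# tip circle: bright-ish disc
cr=g[185:225,260:302]; print(cr[10:36:2,6:38:2])
```

```text
[280. 190.] rect [ 630.5 -108.3] [99.1 98.9] 75.8
[ 0.6307455  -0.10727205  0.095     ] [ 0.63070092 -0.10563696  0.101     ]
[[164  93 132 164 144  75  74  76  75  76 108 155 160  92 162 115]
 [160 102 159 152  73  76  78  76  77  78  77  74 162 153 153  94]
 [148 146 161  73  73  77  79  78  80  80  78  76 149 162 132  78]
 [ 74 163 138  72  77  80  86  87  86  86  80  78  75 163 134  75]
 [ 75 165 134  74  82  87  95  94  96  95  90  86  78 161 122  74]
 [ 75 162  97  80  90  97 101 105 107 102 101  94  85 164 114  75]
 [ 75 152  94  86  96 103 117 131 139 120 111 101  93 156  94  75]
 [ 75 108  88  93 102 124 160 159 162 162 120 110  98 129  76  74]
 [ 75  75  92  93 107 159 162 162 159 164 149 116 100  79  74  76]
 [ 75  74  78  94 112 162 159 161 162 158 155 118 103  80  73  75]
 [ 76  76  78  87 108 158 162 161 160 161 135 112  93  76  74  76]
 [ 77  77  77  79  99 118 153 159 157 141 119 104  76  76  75  76]
 [ 76  78  76  75  76  93 111 117 119 110  92  78  77  75  75  76]]
```

Base centre is (0.6305, -0.1083), 99 mm square. The tip disc at (281,212.7) puts the pin about 11 mm proud. I'll shut the claw and press.

send_rows(
  plan=[
    {"slide": [0,0.01,0],"yaw": 0},
    {"slide": [0,0,0.3],"yaw": 0},
    {"slide": [0,0,0.3],"yaw": 0},
    {"slide": [0,0,0.3],"yaw": 0},
    {"slide": [0,0,0.3],"yaw": 0},
    {"slide": [0,0,0.3],"yaw": 0},
    {"slide": [0,0,0.2],"yaw": 0},
    {"slide": [0,0,0],"yaw": 0},
    {"slide": [0,0,0],"yaw": 0},
    {"slide": [0,0,0],"yaw": 0},
    {"slide": [0,0,0],"yaw": 0},
    {"slide": [0,0,0],"yaw": 0},
    {"slide": [0,0,0],"yaw": 0},
    {"slide": [0,0,0],"yaw": 0},
  ],
  claw=-1,
)

```text
t: 19.6
eef_pos: [0.6309, -0.1092, 0.1116]
orientation: [[0.001, 1.0, 0.0], [1.0, -0.001, -0.0], [-0.0, 0.0, -1.0]]
ft_force: [-0.5, 0.1, -0.4]
finger_gap: 0.0003
grasp_force: 0.0
```

send_rows(
  plan=[
    {"slide": [0,0,0.04],"yaw": 0},
    {"slide": [0,0,0.04],"yaw": 0},
    {"slide": [0,0,0.04],"yaw": 0},
    {"slide": [0,0,0.04],"yaw": 0},
    {"slide": [0,0,0.04],"yaw": 0},
    {"slide": [0,0,0.04],"yaw": 0},
    {"slide": [0,0,0.04],"yaw": 0},
    {"slide": [0,0,0.04],"yaw": 0},
    {"slide": [0,0,0],"yaw": 0},
    {"slide": [0,0,0],"yaw": 0},
  ],
)

```text
t: 20.85
eef_pos: [0.6309, -0.1091, 0.0955]
orientation: [[0.001, 1.0, 0.0], [1.0, -0.001, -0.0], [-0.0, 0.0, -1.0]]
ft_force: [0.4, -0.1, 0.5]
finger_gap: 0.0004
grasp_force: 0.0
```

send_rows(
  plan=[
    {"slide": [0,0,0.04],"yaw": 0},
    {"slide": [0,0,0.04],"yaw": 0},
    {"slide": [0,0,0.02],"yaw": 0},
    {"slide": [0,0,0],"yaw": 0},
  ],
)

```text
t: 21.35
eef_pos: [0.6311, -0.1091, 0.0911]
orientation: [[0.001, 1.0, 0.0], [1.0, -0.001, -0.0], [-0.0, 0.0, -1.0]]
ft_force: [-2.1, -0.8, 5.5]
finger_gap: 0.0006
grasp_force: 2.5
```

send_rows(
  plan=[
    {"slide": [0,0,0.03],"yaw": 0},
    {"slide": [0,0,0.02],"yaw": 0},
    {"slide": [0,0,0],"yaw": 0},
  ],
)

```text
t: 21.72
eef_pos: [0.6311, -0.1091, 0.0884]
orientation: [[0.001, 1.0, 0.0], [1.0, -0.001, -0.0], [-0.0, 0.0, -1.0]]
ft_force: [-1.5, -0.2, 4.5]
finger_gap: 0.0006
grasp_force: 2.5
```

send_rows(
  plan=[
    {"slide": [0,0,0.02],"yaw": 0},
    {"slide": [0,0,0.02],"yaw": 0},
    {"slide": [0,0,0],"yaw": 0},
  ],
)

```text
t: 22.1
eef_pos: [0.6312, -0.1091, 0.0883]
orientation: [[0.001, 1.0, 0.001], [1.0, -0.001, -0.001], [-0.001, 0.001, -1.0]]
ft_force: [-5.5, 0.1, 15.1]
finger_gap: 0.0001
grasp_force: 7.3
```

send_rows(
  plan=[
    {"slide": [0,0,0.02],"yaw": 0},
    {"slide": [0,0,0],"yaw": 0},
    {"slide": [0,0,0],"yaw": 0},
  ],
)

```text
t: 22.48
eef_pos: [0.6312, -0.1091, 0.0882]
orientation: [[0.001, 1.0, 0.001], [1.0, -0.001, -0.001], [-0.001, 0.001, -1.0]]
ft_force: [-7.6, -0.5, 19.5]
finger_gap: 0.0007
grasp_force: 9.7
```

The pin is home: z 0.088 with the force climbing to about 20 N. I'll rise and go to the leftmost sleeve.

send_rows(
  plan=[
    {"slide": [0,0,-0.3],"yaw": 0},
    {"slide": [0,0,-1.0],"yaw": 0},
    {"slide": [0,0,-1.0],"yaw": 0},
    {"slide": [0.98,-0.587,0],"yaw": 0},
    {"slide": [0.98,-0.587,0],"yaw": 0},
    {"slide": [0.98,-0.587,0],"yaw": 0},
    {"slide": [0.98,-0.587,0],"yaw": 0},
    {"slide": [0.98,-0.587,0],"yaw": 0},
    {"slide": [0.98,-0.587,0],"yaw": 0},
    {"slide": [0,0,0],"yaw": 0},
    {"slide": [0,0,0],"yaw": 0},
    {"slide": [0,0,0],"yaw": 0},
  ],
  claw=1,
)

```text
t: 23.98
eef_pos: [0.4559, 0.1836, 0.1998]
orientation: [[0.004, 1.0, -0.0], [1.0, -0.004, -0.0], [-0.0, -0.0, -1.0]]
ft_force: [0.9, 0.5, 0.5]
finger_gap: 0.0867
grasp_force: 0.0
```

```bash
cat >> h.py <<'E'
def rims(c,z=.067,th=None):
    im=c['img']; g=cv2.cvtColor(im,cv2.COLOR_BGR2GRAY); b=im[...,0].astype(int)-im[...,2]
    m=((g>(th or 110))&(b>6)).astype(np.uint8)
    m=cv2.morphologyEx(m,cv2.MORPH_OPEN,np.ones((3,3)))
    for q in cv2.findContours(m,cv2.RETR_EXTERNAL,cv2.CHAIN_APPROX_NONE)[0]:
        a=cv2.contourArea(q)
        if a<600 or len(q)<6: continue
        W=np.array([ray(c,*p[0],z)[:2]*1000 for p in q],np.float32); e=cv2.fitEllipse(W); h=cv2.fitEllipse(q)
        print('rim px',np.round(h[0],1),'W',np.round(e[0],1),'d',np.round(e[1],1))
    return m
E
python3 - <<'E'
from h import *
rel(0.4545,0.1846,0.20,0)
c=cam('wrist','w4'); m=rims(c); print(c['img'][100:300:20,230:330:20].tolist()[0:3])
E
```

```text
t 23.98 pos [0.4559 0.1836 0.1998] ang -0.21 F [0.9 0.5 0.5] gap 0.0867 grip 0.0 j7 -39
   yaw -0.0012 slide [ 0.019 -0.028 -0.004] norm 0.03
rim px [273.5 204.6] W [449.7 180. ] d [41.2 41.9]
[[[67, 68, 69], [128, 129, 130], [131, 131, 131], [128, 129, 130], [129, 130, 131]], [[77, 77, 78], [118, 118, 120], [116, 117, 117], [121, 122, 122], [180, 184, 188]], [[181, 186, 188], [176, 181, 184], [182, 187, 189], [185, 191, 193], [184, 189, 191]]]
```

View pics/w4.png

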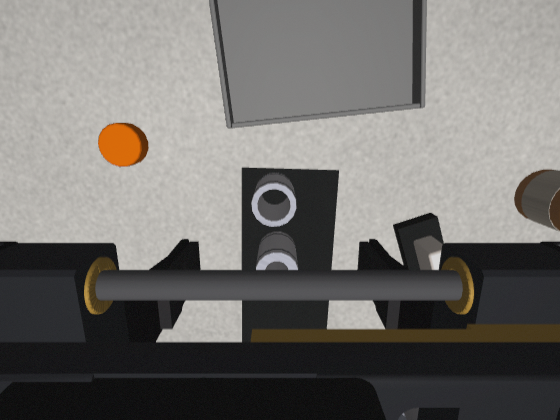

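The first sleeve's rim is at px (273,205), giving (0.450, 0.180). The next sleeve is just behind it. I'll descend and grip.

send_rows(
  plan=[
    {"slide": [-0.07,-0.09,0.5],"yaw": -0.001},
    {"slide": [0,0,0.7],"yaw": 0},
    {"slide": [0,0,0.7],"yaw": 0},
    {"slide": [0,0,0.6],"yaw": 0},
    {"slide": [0,0,0.5],"yaw": 0},
    {"slide": [0,0,0.26],"yaw": 0},
    {"slide": [0,0,0],"yaw": 0},
    {"slide": [0,0,0],"yaw": 0},
  ],
)

```text
t: 25.02
eef_pos: [0.4514, 0.1818, 0.0378]
orientation: [[-0.002, 1.0, 0.002], [1.0, 0.002, 0.001], [0.001, 0.002, -1.0]]
ft_force: [0.1, -0.3, -0.1]
finger_gap: 0.0871
grasp_force: 0.0
```

send_rows(
  plan=[
    {"slide": [0,0,0],"yaw": 0},
    {"slide": [0,0,0],"yaw": 0},
    {"slide": [0,0,0],"yaw": 0},
    {"slide": [0,0,0],"yaw": 0},
    {"slide": [0,0,0],"yaw": 0},
    {"slide": [0,0,0],"yaw": 0},
    {"slide": [0,0,0],"yaw": 0},
    {"slide": [0,0,0],"yaw": 0},
  ],
  claw=-1,
)

```text
t: 26.02
eef_pos: [0.4507, 0.1815, 0.0371]
orientation: [[-0.002, 1.0, 0.0], [1.0, 0.002, -0.0], [-0.0, 0.0, -1.0]]
ft_force: [-0.5, -0.0, 1.4]
finger_gap: 0.0438
grasp_force: 30.0
```

Run:
```python
from h import *
rel(0.450,0.180,0.20,0)
c=cam('wrist','w5'); rims(c); t=cam('top'); rims(t,th=130)
```

```text
t 26.02 pos [0.4507 0.1815 0.0371] ang 0.13 F [-0.5 -0.   1.4] gap 0.0438 grip 30.0 j7 -51
   yaw 0.0007 slide [-0.03  -0.013 -3.259] norm 3.26
rim px [278.4 303.4] W [449.3 172.4] d [23.7 34.9]
rim px [278.3 263.2] W [449.2 192.7] d [16.  31.3]
rim px [436.  200.5] W [ 551.3 -337.8] d [162.7 235.6]
rim px [14.  67.1] W [853.1 609.9] d [74.6 87.2]
```

View pics/w5.png

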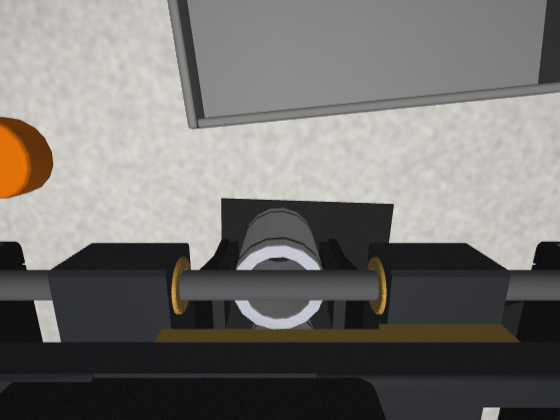

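Run:
```python
from h import *
c=cam('wrist'); im=c['img']
b=im[...,0].astype(int)-im[...,2]; g=im.mean(2)
m=(g>130)&(b>6)
col=[(r,int(g[r,279]),int(b[r,279])) for r in list(range(238,268,2))+list(range(302,338,2))]
print(col)
for r in (284,286,288): print(r,ray(c,279,r,.067))
k=telemetry.state()['eef_pos']; print(k)
q=np.argwhere(m); q=q[(q[:,1]>225)&(q[:,1]<335)&(q[:,0]>240)&(q[:,0]<332)]
o=[]  # outer boundary: leftmost/rightmost per row
for r in np.unique(q[:,0]):
    x=q[q[:,0]==r,1]
    if r<268 or r>302: o+=[[x.min(),r],[x.max(),r]]
W=np.array([ray(c,u,v,.067)[:2]*1000 for u,v in o],np.float32); print(len(W),cv2.fitEllipse(W))
```

```text
[(238, 38, 1), (240, 87, 1), (242, 91, -1), (244, 95, 0), (246, 175, 9), (248, 202, 13), (250, 202, 12), (252, 202, 14), (254, 202, 15), (256, 191, 12), (258, 37, 0), (260, 38, 1), (262, 82, 1), (264, 91, -1), (266, 90, 0), (302, 88, 0), (304, 88, -1), (306, 88, -1), (308, 87, -1), (310, 87, -1), (312, 88, 0), (314, 87, 0), (316, 90, 0), (318, 133, 5), (320, 199, 13), (322, 200, 14), (324, 198, 14), (326, 195, 14), (328, 169, 8), (330, 59, -46), (332, 58, -47), (334, 58, -47), (336, 58, -48)]
284 [0.44950918 0.18255191 0.067     ]
286 [0.44951253 0.18153995 0.067     ]
288 [0.44951589 0.18052432 0.067     ]
[0.45070184 0.18154257 0.0370813 ]
98 ((449.2631530761719, 180.2532501220703), (41.68562698364258, 42.34119415283203), 176.8435821533203)
```

The first sleeve is held (gap 43.8 mm), with the rim centre about (279,287). The camera's x bias is -1.3 mm. I'll lift and carry to the pin.

send_rows(
  plan=[
    {"slide": [0,0,-0.3],"yaw": 0},
    {"slide": [0,0,-0.8],"yaw": 0},
    {"slide": [0,0,-0.8],"yaw": 0},
    {"slide": [0,0,-0.4],"yaw": 0},
    {"slide": [-0.965,0.604,0],"yaw": 0},
    {"slide": [-0.965,0.604,0],"yaw": 0},
    {"slide": [-0.965,0.604,0],"yaw": 0},
    {"slide": [-0.965,0.604,0],"yaw": 0},
    {"slide": [-0.965,0.604,0],"yaw": 0},
    {"slide": [-0.965,0.604,0],"yaw": 0},
    {"slide": [0,0,0],"yaw": 0},
    {"slide": [0,0,0],"yaw": 0},
    {"slide": [0,0,0],"yaw": 0},
  ],
)

```text
t: 27.8
eef_pos: [0.6319, -0.1056, 0.1525]
orientation: [[-0.005, 1.0, -0.0], [1.0, 0.005, 0.001], [0.001, -0.0, -1.0]]
ft_force: [-0.8, 0.6, -0.9]
finger_gap: 0.0439
grasp_force: 30.0
```

Run:
```python
from h import *
rel(0.6319,-0.108,0.125,0)
c=cam('wrist'); im=c['img']; g=cv2.cvtColor(im,cv2.COLOR_BGR2GRAY)
rects(c,cv2.morphologyEx((g<95).astype(np.uint8),cv2.MORPH_CLOSE,np.ones((9,9)))>0,.02,1500,(190,100,360,244))
t=cam('top'); s=cam('side')
a=cv2.resize(s['img'][110:220,210:330],None,fx=3,fy=3,interpolation=cv2.INTER_CUBIC); cv2.imwrite('pics/g1.png',cv2.convertScaleAbs(np.hstack([a,cv2.resize(im[100:320,130:430],None,fx=1.45,fy=1.5)]),alpha=1.3))
```

```text
t 27.8 pos [ 0.6319 -0.1056  0.1525] ang 0.28 F [-0.8  0.6 -0.9] gap 0.0439 grip 30.0 j7 -10
   yaw 0.0016 slide [-0.048  0.     0.551] norm 0.55
[280. 201.] rect [630.8 -99.4] [ 99.7 116.7] 88.6
```

View pics/g1.png

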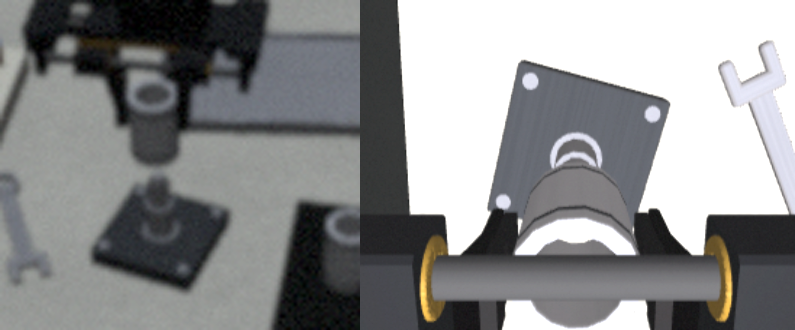

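The sleeve hangs right over the pin in both views. I'll lower it in stages and watch the force.

send_rows(
  plan=[
    {"slide": [-0.048,0,0.2],"yaw": 0},
    {"slide": [0,0,0.2],"yaw": 0},
    {"slide": [0,0,0.1],"yaw": 0},
    {"slide": [0,0,0.1],"yaw": 0},
    {"slide": [0,0,0.1],"yaw": 0},
    {"slide": [0,0,0.1],"yaw": 0},
    {"slide": [0,0,0],"yaw": 0},
    {"slide": [0,0,0],"yaw": 0},
  ],
)

```text
t: 28.95
eef_pos: [0.6326, -0.11, 0.1122]
orientation: [[-0.002, 1.0, 0.0], [1.0, 0.002, -0.0], [-0.0, 0.0, -1.0]]
ft_force: [-0.6, 0.8, -1.0]
finger_gap: 0.0436
grasp_force: 30.0
```

send_rows(
  plan=[
    {"slide": [0,0,0.1],"yaw": 0},
    {"slide": [0,0,0.1],"yaw": 0},
    {"slide": [0,0,0.1],"yaw": 0},
    {"slide": [0,0,0.1],"yaw": 0},
    {"slide": [0,0,0],"yaw": 0},
  ],
)

```text
t: 29.58
eef_pos: [0.6321, -0.1099, 0.0914]
orientation: [[-0.002, 1.0, -0.001], [1.0, 0.002, 0.0], [0.0, -0.001, -1.0]]
ft_force: [-0.2, 0.6, -1.2]
finger_gap: 0.0436
grasp_force: 30.0
```

send_rows(
  plan=[
    {"slide": [0.02,0,0],"yaw": 0},
    {"slide": [0,0,0.04],"yaw": 0},
    {"slide": [0,0,0.04],"yaw": 0},
    {"slide": [0,0,0],"yaw": 0},
    {"slide": [0,0,0],"yaw": 0},
  ],
)

```text
t: 30.2
eef_pos: [0.6325, -0.109, 0.0881]
orientation: [[-0.002, 1.0, 0.0], [1.0, 0.002, -0.0], [-0.0, 0.0, -1.0]]
ft_force: [-0.1, -0.0, -1.3]
finger_gap: 0.0438
grasp_force: 30.0
```

send_rows(
  plan=[
    {"slide": [0,0,0.05],"yaw": 0},
    {"slide": [0,0,0.05],"yaw": 0},
    {"slide": [0,0,0.05],"yaw": 0},
    {"slide": [0,0,0],"yaw": 0},
  ],
)

```text
t: 30.7
eef_pos: [0.6322, -0.109, 0.0802]
orientation: [[-0.002, 1.0, -0.001], [1.0, 0.002, 0.0], [0.0, -0.001, -1.0]]
ft_force: [-0.5, 0.2, -1.5]
finger_gap: 0.0433
grasp_force: 30.0
```

Past the shoulder with no force, so this one is full size. Continuing to the base.

send_rows(
  plan=[
    {"slide": [0,0,0.1],"yaw": 0},
    {"slide": [0,0,0.1],"yaw": 0},
    {"slide": [0,0,0.1],"yaw": 0},
    {"slide": [0,0,0.1],"yaw": 0},
    {"slide": [0,0,0.04],"yaw": 0},
    {"slide": [0,0,0.02],"yaw": 0},
    {"slide": [0,0,0],"yaw": 0},
  ],
)

```text
t: 31.58
eef_pos: [0.6325, -0.109, 0.0577]
orientation: [[-0.002, 1.0, 0.0], [1.0, 0.002, -0.0], [-0.0, 0.0, -1.0]]
ft_force: [0.3, 0.4, -0.7]
finger_gap: 0.0434
grasp_force: 30.0
```

send_rows(
  plan=[
    {"slide": [0,0,0.02],"yaw": 0},
    {"slide": [0,0,0.02],"yaw": 0},
    {"slide": [0,0,0],"yaw": 0},
  ],
)

```text
t: 31.95
eef_pos: [0.6324, -0.109, 0.0555]
orientation: [[-0.002, 1.0, -0.0], [1.0, 0.002, -0.0], [-0.0, -0.0, -1.0]]
ft_force: [-0.2, -0.1, -0.6]
finger_gap: 0.0437
grasp_force: 30.0
```

send_rows(
  plan=[
    {"slide": [0,0,0.02],"yaw": 0},
    {"slide": [0,0,0.02],"yaw": 0},
    {"slide": [0,0,0],"yaw": 0},
  ],
)

```text
t: 32.33
eef_pos: [0.6326, -0.109, 0.055]
orientation: [[-0.002, 1.0, 0.0], [1.0, 0.002, -0.001], [-0.001, 0.0, -1.0]]
ft_force: [-3.2, 0.2, 6.8]
finger_gap: 0.0435
grasp_force: 30.0
```

It seats on the base (TCP 0.055, force +7 N), so it is full size. I'll lift it and stand it on the pad.

send_rows(
  plan=[
    {"slide": [0,0,-0.2],"yaw": 0},
    {"slide": [0,0,-0.4],"yaw": 0},
    {"slide": [0,0,-0.4],"yaw": 0},
    {"slide": [0,0,-0.4],"yaw": 0},
    {"slide": [0,0,-0.4],"yaw": 0},
    {"slide": [0,0,-0.1],"yaw": 0},
    {"slide": [0,0,0],"yaw": 0},
    {"slide": [-0.855,-0.454,0],"yaw": 0},
    {"slide": [-0.855,-0.454,0],"yaw": 0},
    {"slide": [-0.855,-0.454,0],"yaw": 0},
    {"slide": [-0.855,-0.454,0],"yaw": 0},
    {"slide": [-0.855,-0.454,0],"yaw": 0},
    {"slide": [0,0,0.4],"yaw": 0},
    {"slide": [0,0,0.5],"yaw": 0},
    {"slide": [0,0,0.5],"yaw": 0},
    {"slide": [0,0,0.3],"yaw": 0},
    {"slide": [0,0,0],"yaw": 0},
    {"slide": [0,0,0],"yaw": 0},
  ],
)

```text
t: 34.58
eef_pos: [0.5202, -0.3229, 0.0642]
orientation: [[-0.003, 1.0, 0.001], [1.0, 0.003, -0.0], [-0.0, 0.001, -1.0]]
ft_force: [0.1, -0.1, -0.9]
finger_gap: 0.0438
grasp_force: 30.0
```

Run:
```python
from h import *
rel(0.519,-0.3227,0.0475,0)
```

```text
t 34.58 pos [ 0.5202 -0.3229  0.0642] ang 0.16 F [ 0.1 -0.1 -0.9] gap 0.0438 grip 30.0 j7 10
   yaw 0.0009 slide [ 0.003 -0.024  0.334] norm 0.33
```

send_rows(
  plan=[
    {"slide": [0,0,0.15],"yaw": 0},
    {"slide": [0,0,0.1],"yaw": 0},
    {"slide": [0,0,0.06],"yaw": 0},
    {"slide": [0,0,0.04],"yaw": 0},
    {"slide": [0,0,0],"yaw": 0},
    {"slide": [0,0,0],"yaw": 0},
  ],
)

```text
t: 35.33
eef_pos: [0.5193, -0.323, 0.047]
orientation: [[-0.002, 1.0, -0.001], [1.0, 0.002, -0.001], [-0.001, -0.001, -1.0]]
ft_force: [-2.2, 0.8, 5.7]
finger_gap: 0.0435
grasp_force: 30.0
```

send_rows(
  plan=[
    {"slide": [0,0,0],"yaw": 0},
    {"slide": [0,0,0],"yaw": 0},
    {"slide": [0,0,0],"yaw": 0},
    {"slide": [0,0,0],"yaw": 0},
    {"slide": [0,0,0],"yaw": 0},
    {"slide": [0,0,0],"yaw": 0},
    {"slide": [0,0,-0.4],"yaw": 0},
    {"slide": [0,0,-0.9],"yaw": 0},
    {"slide": [0,0,-0.9],"yaw": 0},
    {"slide": [0,0,-0.9],"yaw": 0},
    {"slide": [0.96,-0.14,0],"yaw": 0},
    {"slide": [0.96,-0.14,0],"yaw": 0},
    {"slide": [0.96,-0.14,0],"yaw": 0},
    {"slide": [0.96,-0.14,0],"yaw": 0},
    {"slide": [0.96,-0.14,0],"yaw": 0},
    {"slide": [0.96,-0.14,0],"yaw": 0},
    {"slide": [0.96,-0.14,0],"yaw": 0},
    {"slide": [0.96,-0.14,0],"yaw": 0},
    {"slide": [0.96,-0.14,0],"yaw": 0},
    {"slide": [0,0,0],"yaw": 0},
  ],
  claw=1,
)

```text
t: 37.83
eef_pos: [0.4547, 0.1134, 0.2028]
orientation: [[-0.011, 1.0, 0.003], [1.0, 0.011, 0.001], [0.001, 0.003, -1.0]]
ft_force: [-0.2, 0.2, -1.1]
finger_gap: 0.0872
grasp_force: 0.0
```

send_rows(
  plan=[
    {"slide": [0,0,0],"yaw": 0},
    {"slide": [0,0,0],"yaw": 0},
  ],
)

```text
t: 38.08
eef_pos: [0.4558, 0.1075, 0.2013]
orientation: [[0.0, 1.0, 0.0], [1.0, -0.0, -0.001], [-0.001, 0.0, -1.0]]
ft_force: [0.3, 0.3, -0.9]
finger_gap: 0.0868
grasp_force: 0.0
```

Run:
```python
from h import *
rel(0.4525,0.11,0.20,0)
c=cam('wrist'); rims(c)
t=cam('top','t2'); rims(t,.067,90); s=cam('side')
a=cv2.resize(s['img'][70:230,210:370],None,fx=2.5,fy=2.5,interpolation=cv2.INTER_CUBIC); b=cv2.resize(t['img'][130:260,190:490],(400,173),interpolation=cv2.INTER_CUBIC)
b=cv2.copyMakeBorder(b,0,a.shape[0]-173,0,0,cv2.BORDER_CONSTANT)
cv2.imwrite('pics/p1.png',cv2.convertScaleAbs(np.hstack([a,b]),alpha=1.3))
```

```text
t 38.08 pos [0.4558 0.1075 0.2013] ang -0.01 F [ 0.3  0.3 -0.9] gap 0.0868 grip 0.0 j7 -30
   yaw -0.0001 slide [ 0.049 -0.066  0.026] norm 0.09
rim px [276.2 197.6] W [452.2 110.4] d [41.3 42.1]
rim px [436.8 199.5] W [ 553.6 -339.6] d [170.8 240.9]
rim px [16.8 67.3] W [852.6 603.6] d [87.6 92.6]
```

View pics/p1.png

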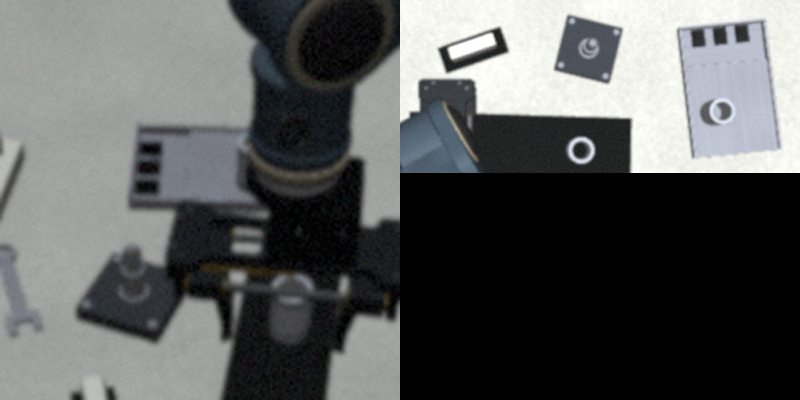

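Sleeve 1 stands on the pad (top crop (722,110)) and the chips are still in the trough. The second sleeve is at (0.4535, 0.1104).

send_rows(
  plan=[
    {"slide": [0.058,-0.046,0.5],"yaw": 0},
    {"slide": [0,0,0.7],"yaw": 0},
    {"slide": [0,0,0.7],"yaw": 0},
    {"slide": [0,0,0.6],"yaw": 0},
    {"slide": [0,0,0.5],"yaw": 0},
    {"slide": [0,0,0.27],"yaw": 0},
    {"slide": [0,0,0],"yaw": 0},
    {"slide": [0,0,0],"yaw": 0},
  ],
)

```text
t: 39.22
eef_pos: [0.4539, 0.112, 0.0383]
orientation: [[-0.002, 1.0, 0.002], [1.0, 0.002, 0.0], [0.0, 0.002, -1.0]]
ft_force: [0.4, -0.3, 0.5]
finger_gap: 0.0869
grasp_force: 0.0
```

send_rows(
  plan=[
    {"slide": [0,0,0],"yaw": 0},
    {"slide": [0,0,0],"yaw": 0},
    {"slide": [0,0,0],"yaw": 0},
    {"slide": [0,0,0],"yaw": 0},
    {"slide": [0,0,0],"yaw": 0},
    {"slide": [0,0,0],"yaw": 0},
    {"slide": [0,0,0],"yaw": 0},
    {"slide": [0,0,0],"yaw": 0},
  ],
  claw=-1,
)

```text
t: 40.22
eef_pos: [0.4532, 0.1117, 0.0376]
orientation: [[-0.002, 1.0, 0.0], [1.0, 0.002, -0.0], [-0.0, 0.0, -1.0]]
ft_force: [0.3, 0.3, -0.3]
finger_gap: 0.0428
grasp_force: 30.0
```

```bash
cat >> h.py <<'E'
def held(z=.067):
    c=cam('wrist'); im=c['img']; b=im[...,0].astype(int)-im[...,2]; g=im.mean(2)
    q=np.argwhere((g>130)&(b>6)); q=q[(q[:,1]>225)&(q[:,1]<335)&(q[:,0]>240)&(q[:,0]<332)]; o=[]
    for r in np.unique(q[:,0]):
        x=q[q[:,0]==r,1]
        if (r<268 or r>302): o+=[[x.min(),r],[x.max(),r]]
    W=np.array([ray(c,u,v,z)[:2]*1000 for u,v in o],np.float32); print('held',len(W),cv2.fitEllipse(W))
E
python3 - <<'E'
from h import *
rel(0.6325,-0.109,0.15,0); held()
E
```

```text
t 40.23 pos [0.4532 0.1117 0.0376] ang 0.13 F [ 0.3  0.3 -0.3] gap 0.0428 grip 30.0 j7 -45
   yaw 0.0007 slide [-4.415  3.586 -2.248] norm 6.12
held 98 ((451.7920837402344, 110.47662353515625), (41.692909240722656, 42.43010711669922), 173.31961059570312)
```

send_rows(
  plan=[
    {"slide": [0,0,-0.3],"yaw": 0},
    {"slide": [0,0,-0.8],"yaw": 0},
    {"slide": [0,0,-0.8],"yaw": 0},
    {"slide": [0,0,-0.3],"yaw": 0},
    {"slide": [-0.736,0.598,0],"yaw": 0},
    {"slide": [-0.736,0.598,0],"yaw": 0},
    {"slide": [-0.736,0.598,0],"yaw": 0},
    {"slide": [-0.736,0.598,0],"yaw": 0},
    {"slide": [-0.736,0.598,0],"yaw": 0},
    {"slide": [-0.736,0.598,0],"yaw": 0},
    {"slide": [0,0,0],"yaw": 0},
    {"slide": [0,0,0.1],"yaw": 0},
    {"slide": [0,0,0.1],"yaw": 0},
    {"slide": [0,0,0],"yaw": 0},
    {"slide": [0,0,0],"yaw": 0},
    {"slide": [0,0,0],"yaw": 0},
  ],
)

```text
t: 42.28
eef_pos: [0.6331, -0.1084, 0.1379]
orientation: [[-0.003, 1.0, 0.0], [1.0, 0.003, -0.0], [-0.0, 0.0, -1.0]]
ft_force: [-0.0, -0.3, -0.9]
finger_gap: 0.0431
grasp_force: 30.0
```

Run:
```python
from h import *
rel(0.6325,-0.109,0.112,0)
```

```text
t 42.27 pos [ 0.6331 -0.1084  0.1379] ang 0.15 F [-0.  -0.3 -0.9] gap 0.0431 grip 30.0 j7 -12
   yaw 0.0008 slide [-0.011 -0.013  0.517] norm 0.52
```

send_rows(
  plan=[
    {"slide": [-0.005,-0.012,0.1],"yaw": 0},
    {"slide": [0,0,0.1],"yaw": 0},
    {"slide": [0,0,0.1],"yaw": 0},
    {"slide": [0,0,0.1],"yaw": 0},
    {"slide": [0,0,0.1],"yaw": 0},
    {"slide": [0,0,0],"yaw": 0},
    {"slide": [0,0,0],"yaw": 0},
  ],
)

```text
t: 43.15
eef_pos: [0.6326, -0.1088, 0.1127]
orientation: [[-0.002, 1.0, 0.0], [1.0, 0.002, -0.0], [-0.0, 0.0, -1.0]]
ft_force: [-0.5, -0.2, -0.9]
finger_gap: 0.0435
grasp_force: 30.0
```

send_rows(
  plan=[
    {"slide": [0,0,0.1],"yaw": 0},
    {"slide": [0,0,0.1],"yaw": 0},
    {"slide": [0,0,0.1],"yaw": 0},
    {"slide": [0,0,0.04],"yaw": 0},
    {"slide": [0,0,0],"yaw": 0},
  ],
)

```text
t: 43.78
eef_pos: [0.6323, -0.1088, 0.0953]
orientation: [[-0.002, 1.0, -0.0], [1.0, 0.002, 0.0], [0.0, -0.0, -1.0]]
ft_force: [0.4, -1.4, -1.1]
finger_gap: 0.0431
grasp_force: 30.0
```

send_rows(
  plan=[
    {"slide": [0,0,0.03],"yaw": 0},
    {"slide": [0,0,0.02],"yaw": 0},
    {"slide": [0,0,0],"yaw": 0},
  ],
)

```text
t: 44.15
eef_pos: [0.6324, -0.1089, 0.093]
orientation: [[-0.002, 1.0, -0.0], [1.0, 0.002, -0.0], [-0.0, -0.0, -1.0]]
ft_force: [0.4, -0.6, -1.1]
finger_gap: 0.043
grasp_force: 30.0
```

send_rows(
  plan=[
    {"slide": [0,0,0.03],"yaw": 0},
    {"slide": [0,0,0.03],"yaw": 0},
    {"slide": [0,0,0],"yaw": 0},
  ],
)

```text
t: 44.52
eef_pos: [0.6325, -0.1089, 0.0905]
orientation: [[-0.002, 1.0, 0.0], [1.0, 0.002, -0.0], [-0.0, 0.0, -1.0]]
ft_force: [-1.7, 0.3, 3.5]
finger_gap: 0.0431
grasp_force: 30.0
```

send_rows(
  plan=[
    {"slide": [0,0,0.02],"yaw": 0},
    {"slide": [0,0,0],"yaw": 0},
  ],
)

```text
t: 44.78
eef_pos: [0.6326, -0.1089, 0.0904]
orientation: [[-0.002, 1.0, 0.0], [1.0, 0.002, -0.001], [-0.001, 0.0, -1.0]]
ft_force: [-2.7, -0.8, 8.6]
finger_gap: 0.0433
grasp_force: 30.0
```

It stops on the shoulder (TCP 0.0905, force +8 N), so it is undersize. Off to the reject tray.

send_rows(
  plan=[
    {"slide": [0,0,-0.15],"yaw": 0},
    {"slide": [0,0,-0.3],"yaw": 0},
    {"slide": [0,0,-0.4],"yaw": 0},
    {"slide": [0,0,-0.3],"yaw": 0},
    {"slide": [0,0,0],"yaw": 0},
    {"slide": [0.958,-0.271,0],"yaw": 0},
    {"slide": [0.958,-0.271,0],"yaw": 0},
    {"slide": [0.958,-0.271,0],"yaw": 0},
    {"slide": [0.958,-0.271,0],"yaw": 0},
    {"slide": [0.958,-0.271,0],"yaw": 0},
    {"slide": [0.958,-0.271,0],"yaw": 0},
    {"slide": [0.958,-0.271,0],"yaw": 0},
    {"slide": [0.958,-0.271,0],"yaw": 0},
    {"slide": [0.958,-0.271,0],"yaw": 0},
    {"slide": [0.958,-0.271,0],"yaw": 0},
    {"slide": [0,0,0.5],"yaw": 0},
    {"slide": [0,0,0.6],"yaw": 0},
    {"slide": [0,0,0.5],"yaw": 0},
    {"slide": [0,0,0.3],"yaw": 0},
    {"slide": [0,0,0],"yaw": 0},
  ],
)

```text
t: 47.28
eef_pos: [0.4953, 0.3692, 0.0504]
orientation: [[-0.002, 1.0, -0.002], [1.0, 0.002, -0.002], [-0.002, -0.002, -1.0]]
ft_force: [-0.4, -0.4, -0.9]
finger_gap: 0.0437
grasp_force: 30.0
```

Run:
```python
from h import *
rel(0.497,0.37,0.0412,0)
```

```text
t 47.27 pos [0.4953 0.3692 0.0504] ang 0.14 F [-0.4 -0.4 -0.9] gap 0.0437 grip 30.0 j7 -65
   yaw 0.0008 slide [0.016 0.035 0.184] norm 0.19
```

send_rows(
  plan=[
    {"slide": [0,0,0.06],"yaw": 0},
    {"slide": [0,0,0.06],"yaw": 0},
    {"slide": [0,0,0.03],"yaw": 0},
    {"slide": [0,0,0],"yaw": 0},
    {"slide": [0,0,0],"yaw": 0},
  ],
)

```text
t: 47.9
eef_pos: [0.4959, 0.3699, 0.0442]
orientation: [[-0.002, 1.0, 0.0], [1.0, 0.002, 0.0], [0.0, 0.0, -1.0]]
ft_force: [-0.2, 0.1, -1.8]
finger_gap: 0.0434
grasp_force: 30.0
```

send_rows(
  plan=[
    {"slide": [0,0,0.02],"yaw": 0},
    {"slide": [0,0,0.02],"yaw": 0},
    {"slide": [0,0,0],"yaw": 0},
  ],
)

```text
t: 48.28
eef_pos: [0.4958, 0.3697, 0.0419]
orientation: [[-0.002, 1.0, -0.0], [1.0, 0.002, -0.0], [-0.0, -0.0, -1.0]]
ft_force: [0.2, 0.9, -1.3]
finger_gap: 0.0433
grasp_force: 30.0
```

send_rows(
  plan=[
    {"slide": [0,0,0.02],"yaw": 0},
    {"slide": [0,0,0],"yaw": 0},
  ],
)

```text
t: 48.52
eef_pos: [0.4958, 0.3698, 0.0409]
orientation: [[-0.002, 1.0, -0.0], [1.0, 0.002, -0.0], [-0.0, -0.0, -1.0]]
ft_force: [-0.0, -0.2, -1.1]
finger_gap: 0.0432
grasp_force: 30.0
```

send_rows(
  plan=[
    {"slide": [0,0,0],"yaw": 0},
    {"slide": [0,0,0],"yaw": 0},
    {"slide": [0,0,0],"yaw": 0},
    {"slide": [0,0,0],"yaw": 0},
    {"slide": [0,0,0],"yaw": 0},
    {"slide": [0,0,0],"yaw": 0},
    {"slide": [0,0,-0.4],"yaw": 0},
    {"slide": [0,0,-0.9],"yaw": 0},
    {"slide": [0,0,-0.9],"yaw": 0},
    {"slide": [0,0,-0.9],"yaw": 0},
  ],
  claw=1,
)

```text
t: 49.78
eef_pos: [0.4958, 0.3701, 0.1991]
orientation: [[-0.003, 1.0, 0.001], [1.0, 0.003, 0.001], [0.001, 0.001, -1.0]]
ft_force: [1.4, 0.7, 0.3]
finger_gap: 0.0867
grasp_force: 0.0
```

send_rows(
  plan=[
    {"slide": [-0.924,-0.08,0],"yaw": 0},
    {"slide": [-0.924,-0.08,0],"yaw": 0},
    {"slide": [-0.924,-0.08,0],"yaw": 0},
    {"slide": [-0.924,-0.08,0],"yaw": 0},
    {"slide": [-0.924,-0.08,0],"yaw": 0},
    {"slide": [-0.924,-0.08,0],"yaw": 0},
    {"slide": [-0.924,-0.08,0],"yaw": 0},
    {"slide": [-0.924,-0.08,0],"yaw": 0},
    {"slide": [-0.924,-0.08,0],"yaw": 0},
    {"slide": [-0.924,-0.08,0],"yaw": 0},
    {"slide": [0,0,0],"yaw": 0},
    {"slide": [0,0,0],"yaw": 0},
    {"slide": [0,0,0],"yaw": 0},
  ],
)

```text
t: 51.4
eef_pos: [0.4572, -0.0906, 0.1966]
orientation: [[-0.005, 1.0, 0.001], [1.0, 0.005, 0.0], [0.0, 0.001, -1.0]]
ft_force: [-1.3, 0.1, 0.5]
finger_gap: 0.0871
grasp_force: 0.0
```

Run:
```python
from h import *
rel(0.456,-0.092,0.20,0)
c=cam('wrist'); rims(c); t=cam('top','t3')
g=t['img'].mean(2)
print('tray sleeve');rects(t,g>140,.07,20,(105,190,170,265))
print('scraper');rects(t,g>170,.06,50,(215,145,280,190))
```

```text
t 51.4 pos [ 0.4572 -0.0906  0.1966] ang 0.29 F [-1.3  0.1  0.5] gap 0.0871 grip 0.0 j7 -3
   yaw 0.0016 slide [-0.027 -0.025 -0.068] norm 0.08
rim px [276.  202.2] W [453.6 -91. ] d [41.3 42.1]
rim px [547.1 176.9] W [703.1 -66.3] d [ 24.2 105.3]
tray sleeve
[117. 224.] rect [497.6 368.4] [42.1 41.9] 90.0
scraper
[256. 159.] rect [644.5  63.6] [19.2 76.8] 19.6
[245. 167.] rect [626.8  84.1] [ 99.6 144.1] 0.0
```

View pics/t3.png

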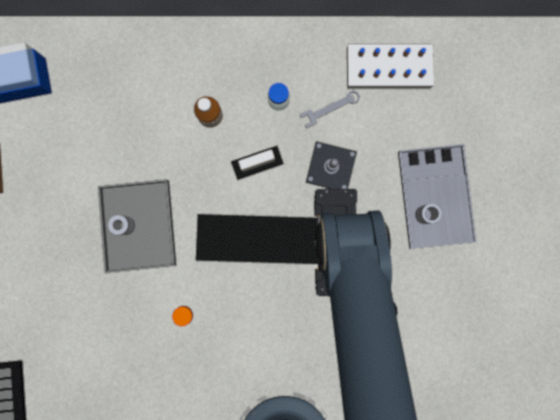

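Sleeve 2 stands in the tray at (118,225). The scraper has been knocked to (257,160) but is upright and clear. The chips are still in the trough and sleeve 1 is on the pad. Now I'll pick the third sleeve.

send_rows(
  plan=[
    {"slide": [-0.008,-0.044,0.5],"yaw": 0.001},
    {"slide": [0,0,0.7],"yaw": 0},
    {"slide": [0,0,0.7],"yaw": 0},
    {"slide": [0,0,0.6],"yaw": 0},
    {"slide": [0,0,0.5],"yaw": 0},
    {"slide": [0,0,0.19],"yaw": 0},
    {"slide": [0,0,0],"yaw": 0},
    {"slide": [0,0,0],"yaw": 0},
  ],
)

```text
t: 52.5
eef_pos: [0.4556, -0.0926, 0.0374]
orientation: [[0.001, 1.0, 0.002], [1.0, -0.001, -0.0], [-0.0, 0.002, -1.0]]
ft_force: [0.1, -0.8, 1.0]
finger_gap: 0.0868
grasp_force: 0.0
```

send_rows(
  plan=[
    {"slide": [0,0,0],"yaw": 0},
    {"slide": [0,0,0],"yaw": 0},
    {"slide": [0,0,0],"yaw": 0},
    {"slide": [0,0,0],"yaw": 0},
    {"slide": [0,0,0],"yaw": 0},
    {"slide": [0,0,0],"yaw": 0},
    {"slide": [0,0,0],"yaw": 0},
    {"slide": [0,0,0],"yaw": 0},
  ],
  claw=-1,
)

```text
t: 53.5
eef_pos: [0.4548, -0.0927, 0.0365]
orientation: [[0.001, 1.0, 0.0], [1.0, -0.001, -0.0], [-0.0, 0.0, -1.0]]
ft_force: [0.1, -1.3, -0.5]
finger_gap: 0.0427
grasp_force: 29.8
```

Run:
```python
from h import *
rel(0.6325,-0.109,0.15,0); held()
```

```text
t 53.5 pos [ 0.4548 -0.0927  0.0365] ang -0.05 F [ 0.1 -1.3 -0.5] gap 0.0427 grip 29.8 j7 -16
   yaw -0.0003 slide [-0.327  3.555 -2.269] norm 4.23
held 98 ((453.40484619140625, -90.98616790771484), (41.415523529052734, 42.53985595703125), 172.5019073486328)
```

send_rows(
  plan=[
    {"slide": [0,0,-0.3],"yaw": 0},
    {"slide": [0,0,-0.8],"yaw": 0},
    {"slide": [0,0,-0.8],"yaw": 0},
    {"slide": [0,0,-0.2],"yaw": 0},
    {"slide": [-0.096,0.888,0],"yaw": 0},
    {"slide": [-0.096,0.888,0],"yaw": 0},
    {"slide": [-0.096,0.888,0],"yaw": 0},
    {"slide": [-0.096,0.888,0],"yaw": 0},
    {"slide": [0,0,0],"yaw": 0},
    {"slide": [0,0,0.1],"yaw": 0},
    {"slide": [0,0,0],"yaw": 0},
    {"slide": [0,0,0],"yaw": 0},
    {"slide": [0,0,0],"yaw": 0},
  ],
)

```text
t: 55.18
eef_pos: [0.632, -0.1121, 0.1369]
orientation: [[0.001, 1.0, 0.0], [1.0, -0.001, -0.0], [-0.0, 0.0, -1.0]]
ft_force: [0.5, 0.0, -1.0]
finger_gap: 0.0431
grasp_force: 29.8
```

Run:
```python
from h import *
rel(0.6325,-0.1119,0.112,0)
```

```text
t 55.17 pos [ 0.632  -0.1121  0.1369] ang -0.05 F [ 0.5  0.  -1. ] gap 0.0431 grip 29.8 j7 -11
   yaw -0.0003 slide [0.005 0.009 0.499] norm 0.5
```

send_rows(
  plan=[
    {"slide": [0.005,0.009,0.1],"yaw": 0},
    {"slide": [0,0,0.1],"yaw": 0},
    {"slide": [0,0,0.1],"yaw": 0},
    {"slide": [0,0,0.1],"yaw": 0},
    {"slide": [0,0,0.1],"yaw": 0},
    {"slide": [0,0,0],"yaw": 0},
    {"slide": [0,0,0],"yaw": 0},
  ],
)

```text
t: 56.05
eef_pos: [0.6329, -0.1118, 0.1117]
orientation: [[0.001, 1.0, 0.0], [1.0, -0.001, -0.0], [-0.0, 0.0, -1.0]]
ft_force: [-0.0, -0.2, -0.9]
finger_gap: 0.0426
grasp_force: 29.8
```

send_rows(
  plan=[
    {"slide": [0,0,0.1],"yaw": 0},
    {"slide": [0,0,0.1],"yaw": 0},
    {"slide": [0,0,0.1],"yaw": 0},
    {"slide": [0,0,0.08],"yaw": 0},
    {"slide": [0,0,0],"yaw": 0},
  ],
)

```text
t: 56.68
eef_pos: [0.6325, -0.1118, 0.092]
orientation: [[0.001, 1.0, -0.001], [1.0, -0.001, 0.0], [0.0, -0.001, -1.0]]
ft_force: [1.0, 0.4, -1.0]
finger_gap: 0.0427
grasp_force: 29.8
```

send_rows(
  plan=[
    {"slide": [0,0,0.04],"yaw": 0},
    {"slide": [0,0,0.04],"yaw": 0},
    {"slide": [0,0,0.02],"yaw": 0},
    {"slide": [0,0,0],"yaw": 0},
  ],
)

```text
t: 57.18
eef_pos: [0.6327, -0.1118, 0.0875]
orientation: [[0.001, 1.0, -0.0], [1.0, -0.001, -0.0], [-0.0, -0.0, -1.0]]
ft_force: [-0.3, 1.2, -1.1]
finger_gap: 0.0425
grasp_force: 29.8
```

send_rows(
  plan=[
    {"slide": [0,0,0.05],"yaw": 0},
    {"slide": [0,0,0.05],"yaw": 0},
    {"slide": [0,0,0.1],"yaw": 0},
    {"slide": [0,0,0.1],"yaw": 0},
    {"slide": [0,0,0.1],"yaw": 0},
    {"slide": [0,0,0.1],"yaw": 0},
    {"slide": [0,0,0.06],"yaw": 0},
    {"slide": [0,0,0.02],"yaw": 0},
    {"slide": [0,0,0],"yaw": 0},
  ],
)

```text
t: 58.3
eef_pos: [0.6328, -0.1118, 0.0586]
orientation: [[0.001, 1.0, 0.0], [1.0, -0.001, -0.0], [-0.0, 0.0, -1.0]]
ft_force: [0.8, 0.2, -1.5]
finger_gap: 0.0427
grasp_force: 29.8
```

send_rows(
  plan=[
    {"slide": [0,0,0.03],"yaw": 0},
    {"slide": [0,0,0.02],"yaw": 0},
    {"slide": [0,0,0.02],"yaw": 0},
    {"slide": [0,0,0],"yaw": 0},
  ],
)

```text
t: 58.8
eef_pos: [0.6327, -0.1118, 0.055]
orientation: [[0.001, 1.0, -0.0], [1.0, -0.001, -0.0], [-0.0, -0.0, -1.0]]
ft_force: [-0.7, 0.5, -0.9]
finger_gap: 0.0427
grasp_force: 29.8
```

send_rows(
  plan=[
    {"slide": [0,0,0.02],"yaw": 0},
    {"slide": [0,0,0.02],"yaw": 0},
    {"slide": [0,0,0],"yaw": 0},
  ],
)

```text
t: 59.18
eef_pos: [0.6329, -0.1118, 0.0546]
orientation: [[0.001, 1.0, 0.0], [1.0, -0.001, -0.001], [-0.001, 0.0, -1.0]]
ft_force: [-2.8, 0.9, 8.3]
finger_gap: 0.0425
grasp_force: 29.8
```

Seated on the base, so full size. I'll stand it on the pad's other side.

send_rows(
  plan=[
    {"slide": [0,0,-0.2],"yaw": 0},
    {"slide": [0,0,-0.4],"yaw": 0},
    {"slide": [0,0,-0.4],"yaw": 0},
    {"slide": [0,0,-0.4],"yaw": 0},
    {"slide": [0,0,-0.4],"yaw": 0},
    {"slide": [0,0,-0.15],"yaw": 0},
    {"slide": [0,0,0],"yaw": 0},
    {"slide": [-0.94,-0.357,0],"yaw": 0},
    {"slide": [-0.94,-0.357,0],"yaw": 0},
    {"slide": [-0.94,-0.357,0],"yaw": 0},
    {"slide": [-0.94,-0.357,0],"yaw": 0},
    {"slide": [-0.94,-0.357,0],"yaw": 0},
    {"slide": [-0.94,-0.357,0],"yaw": 0},
    {"slide": [0,0,0],"yaw": 0},
    {"slide": [0,0,0.4],"yaw": 0},
    {"slide": [0,0,0.5],"yaw": 0},
    {"slide": [0,0,0.5],"yaw": 0},
    {"slide": [0,0,0.3],"yaw": 0},
    {"slide": [0,0,0],"yaw": 0},
    {"slide": [0,0,0],"yaw": 0},
  ],
)

```text
t: 61.68
eef_pos: [0.5263, -0.3934, 0.0662]
orientation: [[0.0, 1.0, 0.001], [1.0, -0.0, -0.0], [-0.0, 0.001, -1.0]]
ft_force: [-0.4, 0.0, -1.5]
finger_gap: 0.0422
grasp_force: 29.8
```

Run:
```python
from h import *
rel(0.526,-0.394,0.0465,0)
```

```text
t 61.67 pos [ 0.5263 -0.3934  0.0662] ang -0.01 F [-0.4  0.  -1.5] gap 0.0422 grip 29.8 j7 15
   yaw -0.0 slide [-0.011 -0.006  0.394] norm 0.39
```

send_rows(
  plan=[
    {"slide": [0,0,0.15],"yaw": 0},
    {"slide": [0,0,0.12],"yaw": 0},
    {"slide": [0,0,0.08],"yaw": 0},
    {"slide": [0,0,0.03],"yaw": 0},
    {"slide": [0,0,0],"yaw": 0},
    {"slide": [0,0,0],"yaw": 0},
  ],
)

```text
t: 62.42
eef_pos: [0.5256, -0.3938, 0.0467]
orientation: [[0.001, 1.0, 0.001], [1.0, -0.001, -0.0], [-0.0, 0.001, -1.0]]
ft_force: [0.5, -0.1, -1.2]
finger_gap: 0.0428
grasp_force: 29.8
```

send_rows(
  plan=[
    {"slide": [0,0,0],"yaw": 0},
    {"slide": [0,0,0],"yaw": 0},
    {"slide": [0,0,0],"yaw": 0},
    {"slide": [0,0,0],"yaw": 0},
    {"slide": [0,0,0],"yaw": 0},
    {"slide": [0,0,0],"yaw": 0},
    {"slide": [0,0,-0.4],"yaw": 0},
    {"slide": [0,0,-0.9],"yaw": 0},
    {"slide": [0,0,-0.9],"yaw": 0},
    {"slide": [0,0,-0.9],"yaw": 0},
    {"slide": [-0.9,-0.5,0],"yaw": 0},
    {"slide": [-0.9,-0.5,0],"yaw": 0},
    {"slide": [-0.9,-0.5,0],"yaw": 0},
    {"slide": [-0.9,-0.5,0],"yaw": 0},
    {"slide": [0,0,0],"yaw": 0},
    {"slide": [0,0,0],"yaw": 0},
  ],
  claw=1,
)

```text
t: 64.42
eef_pos: [0.4258, -0.573, 0.2027]
orientation: [[0.001, 1.0, 0.002], [1.0, -0.001, 0.0], [0.0, 0.002, -1.0]]
ft_force: [0.4, 1.3, -0.1]
finger_gap: 0.0873
grasp_force: 0.0
```

Run:
```python
from h import *
rel(.4,-.5,.2,0)
cam('top','t4')
```

```text
t 64.42 pos [ 0.4258 -0.573   0.2027] ang -0.03 F [ 0.4  1.3 -0.1] gap 0.0873 grip 0.0 j7 37
   yaw -0.0002 slide [ 1.46  -0.517  0.053] norm 1.55
```

View pics/t4.png

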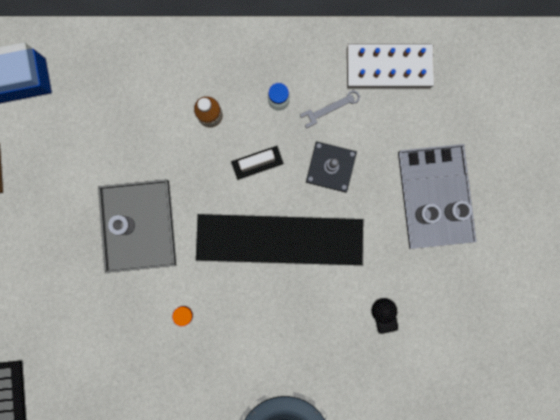

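The final view shows two sleeves standing on the pad at (431,213) and (461,211), and the reject in the tray at (118,225). The chips are in the trough, the scraper is upright and clear at (257,161), and the mat is empty. Handing in.

```bash
python3 -c "
from cell import manip; print(manip.finish_job())"
```

```text
the job is handed in; nothing more can be done
None
```

The job is handed in: chips swept into the trough, pin pressed home, two full-size sleeves (first and third) on the pad and one undersize (second) in the reject tray. The scraper stands upright and clear, 2–3 cm from where I set it down because something knocked it during the run.

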